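# Cock the sprung seal striker on its hair-trigger catch

### The job

Make the seal striker ready for its next stamp: draw its sprung arm back by the wooden handle, press the arm down behind the red catch and ease it forward until it is hooked under the catch's lip, then let go and leave it cocked. It is a hair trigger and the catch may be clamped anywhere along its slot, so go by feel: do not let the arm fly, do not tip the red catch over and do not jam the arm hard into the rubber plate behind it. Leave the pottery and the jar where they stand.

Things in the scene. Friction and masses are not known exactly. Their poses are not given: they have to be found in the camera images.
- machine: Seal striker, fixed: green base plate x -210..60, y -145..145 mm, 12 thick. Origin on the arm's vertical pivot axis, at table height. From the pivot the arm points at angle (pi - 0.35 + swing) from the plate's x axis, counter-clockwise from above. Pivot post 74 mm high. On the arm's other side from the catch stand a grey die holder, brass die and clay blank, 72 mm high.
- handle (a point): Grip point on the arm's upright round wooden handle: 16 mm diameter, 115 mm from the pivot axis. Arm up: handle from 57 mm (top of the 18 mm wide arm bar) to 117 mm above the table, this point at 92 mm; it sinks with the arm. A mallet head (45 x 22 mm, top 62 mm high) crosses the arm 75 mm from the pivot. Axes: x outward along the arm, y the draw direction, z up.
- tongue (a point): Centre of the steel tongue at the arm's outer end: 8 mm wide (along the draw), 8 high, 145 to 175 mm from the pivot axis; this point at 160 mm. Arm up: underside 45 mm above the table, it passes over the catch. The catch's place is NOT measured: its dark carrier is clamped somewhere along a curved slot about the pivot; the seated tongue is at a swing anywhere from 0.52 to 0.72 rad.
- swing (a joint): Swing of the arm about its upright pivot, rad: 0 at rest, grows counter-clockwise from above as it is drawn back, end stop 0.88. The main spring pulls it towards 0 with 0.42 Nm + 1.05 Nm/rad: about 3.7 N at the handle at rest, 9 to 10 N drawn. Let go unhooked, it flies back.
- dip (a joint): How far the arm is pressed down along its pivot, m: 0 up, 0.024 bottom stop. A lift spring pushes it up with about 3 N at 0 and 7 N at the bottom. Beyond 0.017 the tongue's top is below the lip; press it to about 0.021 before easing it forward. Hooked, it bears up against the lip at about 0.017.
- slot (a point): Middle of the catch's curved slot, on the plate's top (fixed to the machine, not to the catch). Red catch: a tooth 148 to 172 mm from the pivot, 42 mm high above the table, with a 6 mm thick lip (underside at 36 mm) that overhangs the seated tongue by 6 mm. It stands until the tongue pushes it forward with 12 to 15 N (the main spring alone: about 7 N), then tips over: 2 mm and it is tripped. A slam trips it too.
- post (a point): Top of the pivot post, on the axis. Behind the catch, on the same carrier (42 mm radially, 44 mm along the arc), stands a black sprung rubber plate, 58 mm high above the table. A tongue drawn against it clears the lip by 5 mm, and the catch's tooth is 11 mm forward of it. It gives from 2 N at the tongue, then 0.4 mm per N; over 12 N (4 mm) is too hard.
- teapot_mid (a point): Brown unfired teapot, body diameter 88 mm, 78 mm high, spout and handle reach 75 mm from its axis; point on its axis, 32 mm above its foot. Leave alone.
- cup_mid (a point): Pale clay cup, 64 mm rim diameter, 45 mm high; point on its axis at 22 mm height. Leave alone.
- jar_mid (a point): Amber glass jar with white cap, 56 mm diameter, 75 mm high; point on its axis at 37 mm height. Leave alone.

How it is judged:
On the way:
1. the arm is drawn back to 0.4 rad or more (value of joint swing above 0.4 rad), for 0.1 s.
At the end, for the whole second after the job is handed in: The arm stays cocked by itself: swing above 0.48 rad and still (under 0.05 rad/s), held down under the catch's lip (dip above 14.5 mm) (value of joint swing above 0.48 rad and value of joint dip above 0.0145 m and velocity of joint swing between -0.05 and 0.05 rad/s); the robot touches nothing.
It fails at once if the arm is let fly or slammed onto the catch (returns faster than 2 rad/s) (velocity of joint swing below -2 rad/s).
It fails at once if the hair trigger is tripped (the red catch is tipped over by more than 0.1 rad) (value of joint sear above 0.1 rad).
It fails at once if the rubber plate is pushed with more than 12 N (contact force between backplate_c0 and anything else above 12 N).
It fails at once if the teapot, the cup or the jar is moved by more than 15 mm (distance of any of teapot_mid, cup_mid, jar_mid from where it was at the start of the episode above 0.015 m).
It also fails if it takes over 72 s, if anything falls off the work surface, if the arm or the gripper's body presses on something with over 40 N, if the wrist force passes 120 N, or if a joint passes its speed limit or range.

### The arm

A 6-joint arm with a two-finger parallel gripper is mounted at the origin on the work surface. World frame = base frame: x ahead of the robot, y to its left, z up, the work surface at z = 0. Lengths are in m, angles in rad, forces in N, time in s.
With the tool pointing down it reaches from about 0.375 to 0.9 m from the base axis. Payload 3.1 kg.
Tool frame: the origin (TCP) lies between the finger pads; the fingertips stand 11 mm ahead of it and the grasp point (between the pads) lies 8 mm behind it; z points along the fingers, y is the direction in which the jaws open and shut (so a half turn about z gives the same grasp; the last joint's range is limited). The gripper opens to 85 mm and grips with 20 to 120 N. Pads are 22 mm wide; open, the fingers measure 114 mm over their backs; the gripper's body (76 mm by 85 mm) begins 54 mm behind the grasp point. The pads swing forward as they close: fully open they stand 13 mm farther back than shut.
Start: joints at [1.085, 0.527, 1.433, -0, 1.181, -0.178], TCP at [0.189, 0.596, 0.212] pointing down, gripper open.
Joint ranges: [-3.08, 3.08], [-0.75, 2.2], [0.22, 2.44], [-1.43, 4.57], [0, 2.65], [-2.85, 2.85]. Speed limits (rad/s): [2.79, 2.79, 3.14, 3.14, 3.14, 3.14].

### API

Orientations are given as a unit quaternion [x, y, z, w].
In Python, from station import manip gives the robot as it stands.
- The arm moves only by the tool move_arm, never from a script. Its argument "deltas" is a list of rows, each a list of 5 numbers: the shift along the tool's x, y, z in units of 40 cm (1.0 is 40 cm), then the turn about the tool's z in units of 0.5 rad (1.0 is 0.5 rad), then the opening in per cent of the stroke, from 0 (shut) to 100 (fully open). In form: [[x, y, z, twist, grip], ...]. A call has exactly 8 rows; each row is the pose to reach, as a shift and turn from the pose commanded when the call began, along the tool's axes at that moment; what a row does not reach only later rows make up. A row lasts 1/12 s, in which the tool goes at most 41.7 mm and 7.16 degrees, less where a joint would pass 70% of its speed; a pose out of reach is approached as far as the arm can. A call with a number of a shift or a turn outside -1 to 1 is refused whole. A call with a gripper value outside its range is refused whole. The fingers move at their own pace and stop on an object; "force" is the grip in N (left out, the last holds). Time passes only in rows, so rows that repeat a pose let the fingers close, or fill a call up. It gives the time, the measured TCP pose, the force and the opening at its end, in the units of the state.
- manip.sense(): the state, without advancing time (a new reading comes with each control period).
- manip.snapshot(name): name is "scene" or "top" or "wrist"; returns (picture, depth): 480x640x3 uint8, red, green, blue; 480x640 float32, m along the optical axis (not along the pixel's ray), 0 where there is no reading.
- manip.get_calibration(name): a dict with "vfov" (degrees; the focal length in pixels is half the picture's height over the tangent of half this angle, whatever the lens; pixels are square), "cx", "cy" (the principal point, pixels), "pose" (4x4, takes a point from camera to world coordinates). Camera axes: x right, y down, z forward; pixel columns grow to the right and rows downward; lengths in m; the calibration is good to about 2 mm. The wrist camera is an equidistant fisheye: a pixel r from the principal point sees the ray r / f radians off the axis. A picture is of the moment at which its call begins: read the wrist's pose just before it. get_calibration takes no time and is no camera call; for the wrist camera it gives the pose at the moment of the call.
- manip.sign_off(): hands the job in, once; it reports no verdict.
The state is a dict: "t": time; "q": joint angles; "qd": joint speeds; "tau": joint torques, N m; "tcp_pos": TCP position; "tool_rot": TCP orientation; "force": force on the tool from outside, world axes, zero at the start; "ft_torque": the same for the moment, N m; "finger_gap": opening from 0.0 (shut) to 1.0 (fully open).
Only numpy, scipy, OpenCV 4.12 (cv2) and the standard library are available. Lean on these libraries where they do the work, as an engineer would, in place of code of your own. Each camera call takes 0.05 s, during which the arm holds its last target.

## Working session

There is one attempt and no reset: what is moved stays moved. The work goes in short steps, Python scripts to look and compute and a tool call to move; the robot and the scene stay as the last step left them, time stands still between calls to the robot, and variables do not carry over. Pictures are saved under pics/ and viewed, and the job is handed in when it is done.

Besides the shell and the picture viewer there is one more tool, called after "Request:" in YAML: its name, and indented under it one key for each argument. move_arm: Moves the arm, as the interface text tells. Its arguments: {"type":"object","properties":{"deltas":{"type":"array","items":{"type":"array","items":{"type":"number"}}},"force":{"type":"number"}},"required":["deltas"]}

```bash
ls; mkdir -p pics; python3 - <<'E'
from station import manip
import cv2
s=manip.sense();print(s)
for n in("scene","top"):
    p,d=manip.snapshot(n);cv2.imwrite(f"pics/{n}0.png",p[:,:,::-1]);import numpy as np;np.save(f"pics/{n}0.npy",d)
    c=manip.get_calibration(n);print(n,c)
E
```

```text
pics
{'t': 0.0, 'q': array([ 1.08448817e+00,  5.28463804e-01,  1.43392346e+00,  1.67683390e-05,
        1.18143649e+00, -1.78504568e-01]), 'qd': array([-0.00117972,  0.0020286 ,  0.00080763, -0.0004627 , -0.00149659,
       -0.00103254]), 'tau': array([ 2.27693145e-04, -4.42353559e+01, -1.78023541e+01, -2.01222524e-04,
        8.51105258e-03, -7.64421806e-07]), 'tcp_pos': array([0.18895335, 0.59493474, 0.21092842]), 'tool_rot': array([ 1.53298023e-01,  9.88179372e-01, -1.05195391e-03, -3.71353145e-04]), 'force': array([0.35944217, 0.34017078, 0.75826311]), 'ft_torque': array([-3.45592757e-02,  3.70296910e-02,  6.32659304e-05]), 'finger_gap': 1.000355193932944}
scene {'vfov': 46.43039731489865, 'cx': 321.1114658421983, 'cy': 238.35601776377055, 'pose': array([[-0.1918406 ,  0.5370352 , -0.82145625,  1.41386834],
       [ 0.98133116,  0.11660672, -0.15294453,  0.16421286],
       [ 0.01365073, -0.83546159, -0.54937928,  0.63135472],
       [ 0.        ,  0.        ,  0.        ,  1.        ]])}
top {'vfov': 49.3094817374922, 'cx': 317.3408320953483, 'cy': 237.91518197334744, 'pose': array([[-0.0261231 , -0.99134664,  0.12864454,  0.4620157 ],
       [-0.99965345,  0.02548725, -0.00658678,  0.01179095],
       [ 0.00325099, -0.12877203, -0.99166889,  1.14627346],
       [ 0.        ,  0.        ,  0.        ,  1.        ]])}
```

View pics/scene0.png

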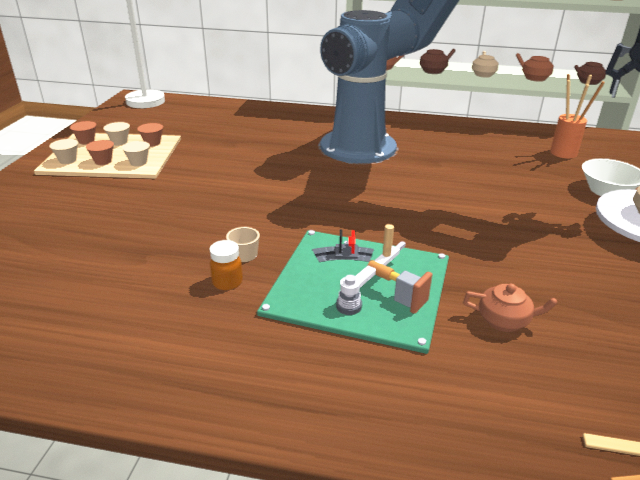

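View pics/top0.png

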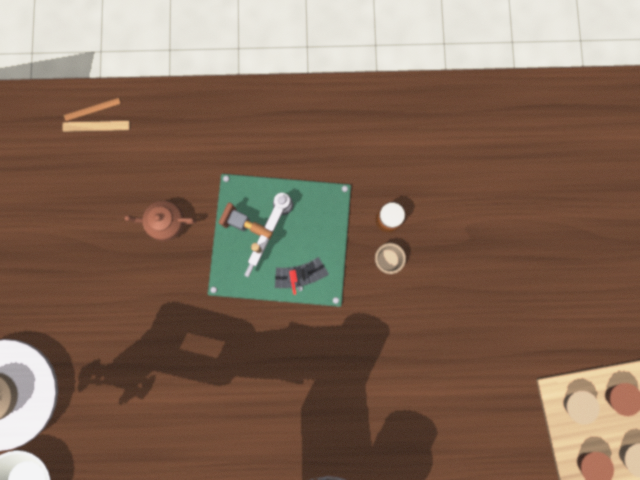

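```bash
python3 - <<'E'
import cv2
p=cv2.imread("pics/top0.png")[168:312,200:360];cv2.imwrite("pics/top0c.png",cv2.resize(p,None,fx=5,fy=4.1666,interpolation=cv2.INTER_CUBIC) if 0 else cv2.resize(p,None,fx=4,fy=4,interpolation=cv2.INTER_CUBIC))
p=cv2.imread("pics/scene0.png")[215:350,255:455];cv2.imwrite("pics/scene0c.png",cv2.resize(p,None,fx=4,fy=4,interpolation=cv2.INTER_CUBIC))
E
```

```text
(no output)
```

View pics/top0c.png

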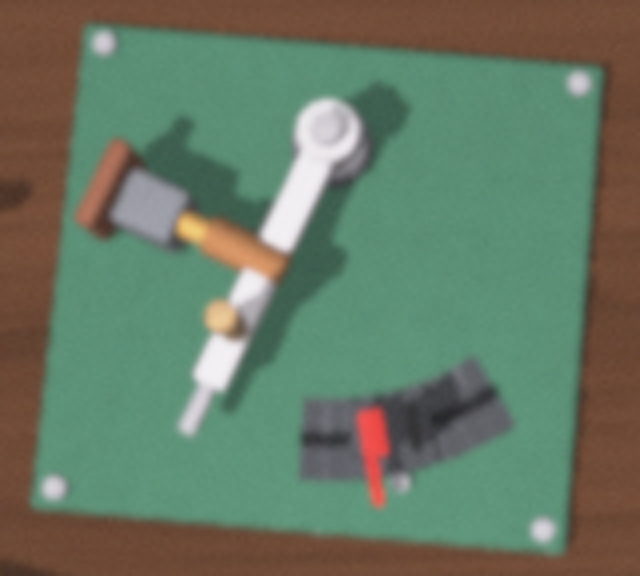

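View pics/scene0c.png

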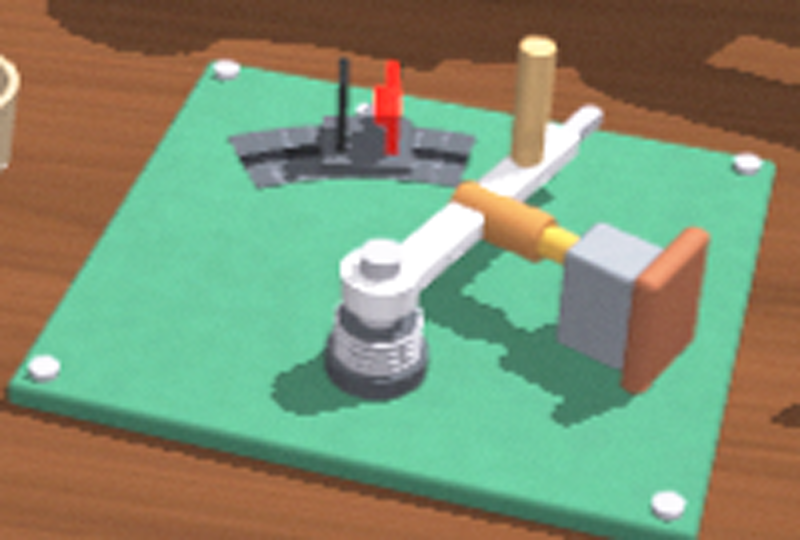

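```bash
cat > h.py <<'E'
import numpy as np
from station import manip
def ray(name,u,v,c=None):
    c=c or manip.get_calibration(name);f=240/np.tan(np.radians(c["vfov"]/2))
    P=c["pose"];d=P[:3,:3]@np.array([(u-c["cx"])/f,(v-c["cy"])/f,1]);return P[:3,3],d
def atz(name,u,v,z):
    o,d=ray(name,u,v);return o+d*(z-o[2])/d[2]
E
python3 - <<'E'
from h import *
from scipy.optimize import least_squares
t=lambda u,v,z:atz("top",200+u/4-.375,168+v/4-.375,z)
s=lambda u,v,z:atz("scene",255+u/4-.375,215+v/4-.375,z)
M=np.array([[.06,.145],[.06,-.145],[-.21,-.145],[-.21,.145]])
def fit(W,M):
    c=W.mean(0);m=M.mean(0);H=(M-m).T@(W-c);a=np.arctan2(H[0,1]-H[1,0],H[0,0]+H[1,1])
    R=np.array([[np.cos(a),-np.sin(a)],[np.sin(a),np.cos(a)]]);o=c-R@m;print(a,o,(W-(M@R.T+o))*1e3);return a,R,o
W=np.array([t(87,25,.012)[:2],t(604,65,.012)[:2],t(565,552,.012)[:2],t(33,508,.012)[:2]])
a,R,o=fit(W,M)
W2=np.array([s(698,540,.012)[:2],s(12,388,.012)[:2],s(212,62,.012)[:2],s(775,165,.012)[:2]]);fit(W2,M)
def pol(n,p):
    q=R.T@(p[:2]-o);print(n,p.round(4),"r",np.hypot(*q).round(4),"swing",(np.arctan2(q[1],q[0])%(2*np.pi)-np.pi+.35).round(4))
pol("post",t(330,123,.074));pol("post s",s(381,252,.074))
pol("handle top",t(218,315,.117));pol("handle s",s(538,46,.117))
pol("tongue end t",t(187,431,.053));pol("tongue end s",s(592,112,.053))
pol("red t",t(372,430,.042));
pol("bp t",t(415,415,.058))
E
```

```text
-0.10882382269417003 [0.68433487 0.07729931] [[-1.68017325 -1.29899834]
 [-0.15872696  0.66880287]
 [ 1.17051268  1.50955948]
 [ 0.66838754 -0.87936401]]
-0.10846321025758986 [0.68705863 0.0792785 ] [[-1.6142286  -0.87229548]
 [-1.25641396  2.01075713]
 [ 0.79918488  0.85165619]
 [ 2.07145768 -1.99011784]]
post [0.6862 0.076  0.074 ] r 0.0023 swing 2.999
post s [0.6855 0.0777 0.074 ] r 0.0012 swing -2.3915
handle top [0.5819 0.1305 0.117 ] r 0.1155 swing -0.0203
handle s [0.5818 0.129  0.117 ] r 0.1149 swing -0.0084
tongue end t [0.5288 0.1547 0.053 ] r 0.1737 swing -0.0031
tongue end s [0.531  0.1547 0.053 ] r 0.1717 swing -0.0088
red t [0.5275 0.0587 0.042 ] r 0.158 swing 0.5771
bp t [0.5337 0.0355 0.058 ] r 0.1563 swing 0.7298
```

```bash
cat >> h.py <<'E'
from scipy.spatial.transform import Rotation as Ro
O=np.array([.6857,.0778]);A=-.1087
def arm(sw,r=.115):
    a=A+np.pi-.35+sw;return O+r*np.array([np.cos(a),np.sin(a)])
def drawdir(sw):
    a=A+np.pi-.35+sw+np.pi/2;return np.array([np.cos(a),np.sin(a)])
def show(sw,z,extra=0,r=.115):
    s=manip.sense();R=Ro.from_quat(s["tool_rot"]).as_matrix()
    p=np.r_[arm(sw,r)+extra*drawdir(sw),z];d=R.T@(p-s["tcp_pos"])
    y=R[:2,1];dd=drawdir(sw);tw=np.arctan2(y[0]*dd[1]-y[1]*dd[0],y@dd);tw=(tw+np.pi/2)%np.pi-np.pi/2
    print("t",s["t"],"tgt",p.round(4),"delta units",(d/.4).round(4),"twist units",round(-tw/.5,4));return s
def st(sw=None):
    s=manip.sense();R=Ro.from_quat(s["tool_rot"]).as_matrix();q=s["tcp_pos"][:2]-O
    w=(np.arctan2(q[1],q[0])-(A+np.pi-.35)+np.pi)%(2*np.pi)-np.pi
    e=q/np.hypot(*q);dd=np.array([-e[1],e[0]]);F=s["force"]
    print("t %.2f r %.4f swing %.4f z %.4f | F rad %.2f draw %.2f z %.2f | gap %.3f"%(s["t"],np.hypot(*q),w,s["tcp_pos"][2],F[:2]@e,F[:2]@dd,F[2],s["finger_gap"]));return s
E
python3 -c "
from h import *
show(0,.211,.001);st()"
```

```text
t 0.1 tgt [0.5821 0.1278 0.211 ] delta units [-1.2906e+00 -8.1530e-01  1.2000e-03] twist units 0.3017
t 0.10 r 0.7171 swing -0.3469 z 0.2110 | F rad -0.22 draw 0.92 z 0.04 | gap 1.001
```

Request:
move_arm:
  deltas:
    - [-0.08, -0.05, 0, 0.1, 100]
    - [-0.16, -0.1, 0, 0.2, 100]
    - [-0.24, -0.15, 0, 0.3, 100]
    - [-0.32, -0.2, 0, 0.3, 100]
    - [-0.4, -0.25, 0, 0.3, 100]
    - [-0.48, -0.3, 0, 0.3, 80]
    - [-0.56, -0.35, 0, 0.3, 60]
    - [-0.64, -0.4, 0, 0.3, 60]

```text
t: 0.77
tcp_pos: [0.3854, 0.3639, 0.2116]
tool_rot: [0.227, 0.974, -0.0, -0.0]
force: [0.3, 0.6, 0.1]
finger_gap: 0.613
```

```bash
python3 -c "
from h import *
show(0,.211,.001);st()"
```

```text
t 0.7667 tgt [0.5821 0.1278 0.211 ] delta units [-0.702  -0.3122  0.0015] twist units 0.0022
t 0.77 r 0.4148 swing -0.3025 z 0.2116 | F rad 0.22 draw -0.65 z 0.13 | gap 0.613
```

Request:
move_arm:
  deltas:
    - [-0.1, -0.045, 0, 0, 60]
    - [-0.2, -0.09, 0, 0, 60]
    - [-0.3, -0.135, 0, 0, 60]
    - [-0.4, -0.18, 0, 0, 50]
    - [-0.5, -0.225, 0, 0, 50]
    - [-0.6, -0.27, 0, 0, 50]
    - [-0.68, -0.3, 0, 0, 50]
    - [-0.68, -0.3, 0, 0, 50]

```text
t: 1.43
tcp_pos: [0.5811, 0.132, 0.2118]
tool_rot: [0.23, 0.973, -0.001, 0.003]
force: [0.2, 0.4, 0.7]
finger_gap: 0.498
```

```bash
python3 -c "
from h import *
import cv2
show(0,.211,.001);st()
print(manip.get_calibration('wrist'))
p,d=manip.snapshot('wrist');cv2.imwrite('pics/w1.png',p[:,:,::-1])"
```

```text
t 1.4333 tgt [0.5821 0.1278 0.211 ] delta units [-0.007  -0.0083  0.0019] twist units -0.0093
t 1.43 r 0.1178 swing -0.0199 z 0.2118 | F rad -0.04 draw -0.44 z 0.66 | gap 0.498
{'vfov': 65.70646984690485, 'cx': 321.88674598844455, 'cy': 234.63368565755792, 'pose': array([[ 4.47860825e-01,  8.51681351e-01,  2.72138857e-01,
         5.11856470e-01],
       [ 8.94102812e-01, -4.26923655e-01, -1.35337926e-01,
         1.66578105e-01],
       [ 9.17727863e-04,  3.03932673e-01, -9.52693071e-01,
         3.71565331e-01],
       [ 0.00000000e+00,  0.00000000e+00,  0.00000000e+00,
         1.00000000e+00]])}
```

View pics/w1.png

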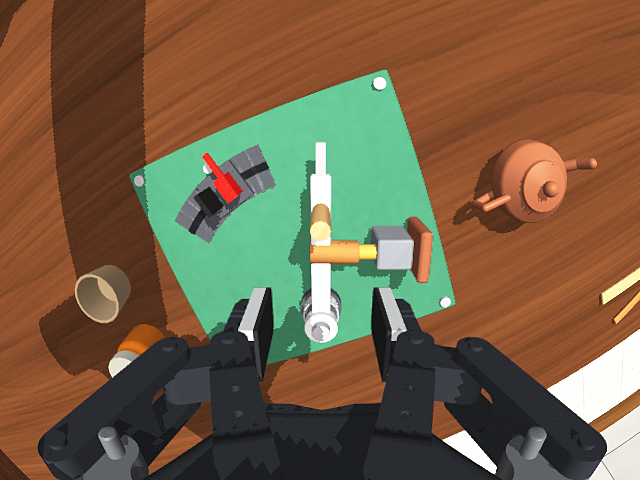

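```bash
python3 - <<'E'
import cv2
p=cv2.imread("pics/w1.png")[135:255,165:345];cv2.imwrite("pics/w1c.png",cv2.resize(p,None,fx=4,fy=4,interpolation=cv2.INTER_CUBIC))
E
```

```text
(no output)
```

View pics/w1c.png

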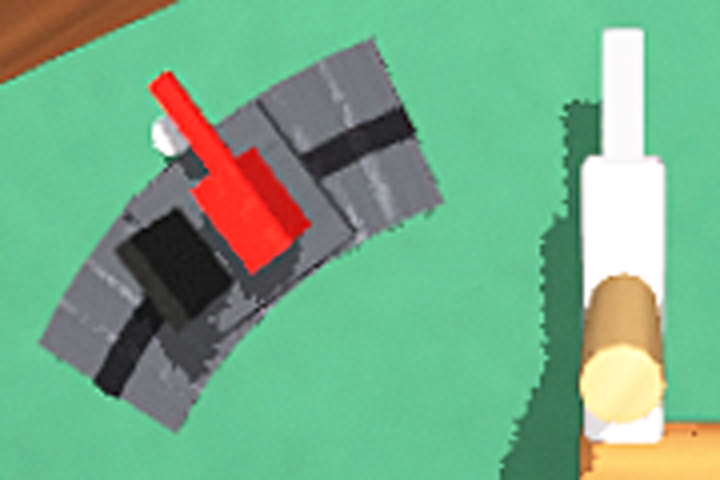

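```bash
cat >> h.py <<'E'
def wat(c,u,v,z):
    f=240/np.tan(np.radians(c["vfov"]/2));x,y=u-c["cx"],v-c["cy"];r=np.hypot(x,y);th=r/f
    d=c["pose"][:3,:3]@np.array([x/r*np.sin(th),y/r*np.sin(th),np.cos(th)]);o=c["pose"][:3,3];return o+d*(z-o[2])/d[2]
def pol(n,p):
    q=p[:2]-O;w=(np.arctan2(q[1],q[0])-(A+np.pi-.35)+np.pi)%(2*np.pi)-np.pi
    print(n,p.round(4),"r %.4f sw %.4f"%(np.hypot(*q),w))
E
python3 - <<'E'
from h import *
c=manip.get_calibration("wrist")
w=lambda n,u,v,z:pol(n,wat(c,165+u/4-.375,135+v/4-.375,z))
w("handle",622,384,.117);w("tongue",623,30,.053);w("tongue in",623,155,.053)
w("lip a",192,188,.042);w("lip b",248,272,.042);w("lip m",220,230,.042);w("front",266,200,.042)
w("bp a",178,208,.058);w("bp b",232,282,.058);w("bp m",205,245,.058)
pol("post",wat(c,321,332,.074))
E
```

```text
handle [0.5791 0.1324 0.117 ] r 0.1197 sw -0.0149
tongue [0.5262 0.159  0.053 ] r 0.1789 sw -0.0120
tongue in [0.5504 0.1468 0.053 ] r 0.1519 sw -0.0131
lip a [0.5127 0.0546 0.042 ] r 0.1745 sw 0.5920
lip b [0.5362 0.0566 0.042 ] r 0.1510 sw 0.5993
lip m [0.5245 0.0556 0.042 ] r 0.1628 sw 0.5952
front [0.5235 0.0689 0.042 ] r 0.1624 sw 0.5134
bp a [0.5149 0.055  0.058 ] r 0.1723 sw 0.5915
bp b [0.5352 0.0576 0.058 ] r 0.1518 sw 0.5920
bp m [0.5251 0.0563 0.058 ] r 0.1621 sw 0.5917
post [0.6799 0.0825 0.074 ] r 0.0075 sw -0.2196
```

```bash
python3 - <<'E'
from h import *
c=manip.get_calibration("wrist")
w=lambda n,u,v,z:pol(n,wat(c,165+u/4-.375,135+v/4-.375,z))
w("bp m",157,281,.058)
import cv2
p=cv2.imread("pics/w1.png")[180:220,190:230];cv2.imwrite("pics/w1d.png",cv2.resize(p,None,fx=14,fy=14,interpolation=cv2.INTER_CUBIC))
show(0,.084,.001);st()
E
```

```text
bp m [0.5269 0.0421 0.058 ] r 0.1628 sw 0.6799
t 1.4833 tgt [0.5821 0.1278 0.084 ] delta units [-0.0122 -0.0099  0.3188] twist units -0.0092
t 1.48 r 0.1202 swing -0.0247 z 0.2115 | F rad -0.20 draw -0.34 z 0.71 | gap 0.499
```

View pics/w1d.png

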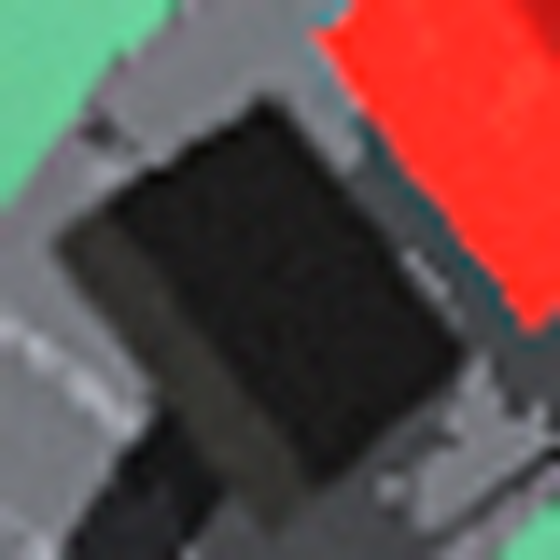

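Request:
move_arm:
  deltas:
    - [-0.007, -0.008, 0.04, 0, 50]
    - [-0.007, -0.008, 0.09, 0, 50]
    - [-0.007, -0.008, 0.14, 0, 50]
    - [-0.007, -0.008, 0.19, 0, 50]
    - [-0.007, -0.008, 0.24, 0, 50]
    - [-0.007, -0.008, 0.28, 0, 50]
    - [-0.007, -0.008, 0.31, 0, 50]
    - [-0.007, -0.008, 0.31, 0, 50]

```text
t: 2.15
tcp_pos: [0.5738, 0.1345, 0.0852]
tool_rot: [0.226, 0.974, -0.001, -0.003]
force: [-0.3, 0.8, 0.5]
finger_gap: 0.501
```

```bash
python3 -c "
from h import *
import cv2
show(0,.0875,.001);st()
p,d=manip.snapshot('wrist');cv2.imwrite('pics/w2.png',p[:,:,::-1])"
```

```text
t 2.15 tgt [0.5821 0.1278 0.0875] delta units [-0.026  -0.0057 -0.0058] twist units 0.0039
t 2.15 r 0.1254 swing -0.0101 z 0.0852 | F rad 0.64 draw -0.52 z 0.52 | gap 0.501
```

View pics/w2.png

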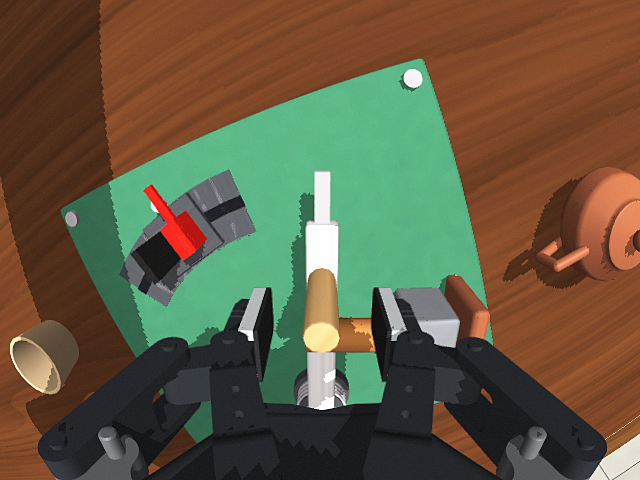

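Request:
move_arm:
  deltas:
    - [0, 0, 0, 0, 50]
    - [0, 0, 0, 0, 50]
    - [0, 0, 0, 0, 50]
    - [0, 0, 0, 0, 50]
    - [0, 0, 0, 0, 50]
    - [0, 0, 0, 0, 50]
    - [0, 0, 0, 0, 50]
    - [0, 0, 0, 0, 50]

```text
t: 2.87
tcp_pos: [0.5769, 0.1335, 0.088]
tool_rot: [0.227, 0.974, 0.0, 0.0]
force: [-0.3, 0.7, -0.3]
finger_gap: 0.5
```

```bash
python3 -c "
from h import *
show(0,.0875,.001);s=st();print(Ro.from_quat(s['tool_rot']).as_matrix().round(4))"
```

```text
t 2.8667 tgt [0.5821 0.1278 0.0875] delta units [-0.0182 -0.007   0.0012] twist units 0.0015
t 2.87 r 0.1223 swing -0.0146 z 0.0880 | F rad 0.53 draw -0.47 z -0.30 | gap 0.500
[[-8.970e-01  4.421e-01  1.000e-04]
 [ 4.421e-01  8.970e-01  0.000e+00]
 [-1.000e-04  0.000e+00 -1.000e+00]]
```

Request:
move_arm:
  deltas:
    - [-0.005, -0.002, 0, 0, 50]
    - [-0.01, -0.004, 0, 0, 50]
    - [-0.01, -0.004, 0, 0, 40]
    - [-0.01, -0.004, 0, 0, 35]
    - [-0.01, -0.004, 0, 0, 30]
    - [-0.01, -0.004, 0, 0, 25]
    - [-0.01, -0.004, 0, 0, 20]
    - [-0.01, -0.004, 0, 0, 10]
  force: 40

```text
t: 3.53
tcp_pos: [0.5798, 0.1308, 0.088]
tool_rot: [0.227, 0.974, 0.0, 0.0]
force: [-0.9, 1.0, 0.7]
finger_gap: 0.158
```

```bash
python3 -c "
from h import *
show(0,.0875,.001);s=st()"
```

```text
t 3.5333 tgt [0.5821 0.1278 0.0875] delta units [-0.0086 -0.004   0.0013] twist units 0.0013
t 3.53 r 0.1184 swing -0.0050 z 0.0880 | F rad 1.20 draw -0.49 z 0.68 | gap 0.158
```

Request:
move_arm:
  deltas:
    - [0, 0, 0, 0, 0]
    - [0, 0, 0, 0, 0]
    - [0, 0, 0, 0, 0]
    - [0, 0, 0, 0, 0]
    - [0, 0, 0, 0, 0]
    - [0, 0, 0, 0, 0]
    - [0, 0, 0, 0, 0]
    - [0, 0, 0, 0, 0]
  force: 60

```text
t: 4.2
tcp_pos: [0.5797, 0.1306, 0.088]
tool_rot: [0.227, 0.974, 0.0, -0.0]
force: [-0.6, 2.2, 2.4]
finger_gap: 0.148
```

```bash
python3 -c "
from h import *
import cv2
show(0,.0875,.001);s=st()
p,d=manip.snapshot('wrist');cv2.imwrite('pics/w3.png',p[:,:,::-1])"
```

```text
t 4.2 tgt [0.5821 0.1278 0.0875] delta units [-0.0086 -0.0036  0.0013] twist units 0.0017
t 4.20 r 0.1184 swing -0.0035 z 0.0880 | F rad 1.54 draw -1.68 z 2.44 | gap 0.148
```

View pics/w3.png

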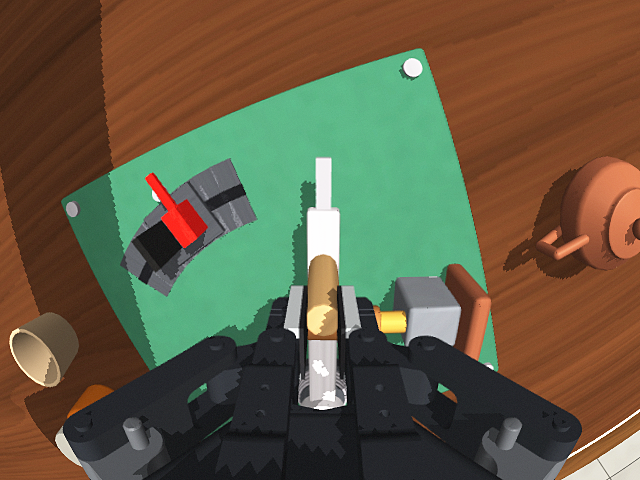

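Request:
move_arm:
  deltas:
    - [-0.0004, -0.0148, -0.001, -0.1, 0]
    - [-0.0015, -0.0296, -0.002, -0.2, 0]
    - [-0.0033, -0.0442, -0.002, -0.3, 0]
    - [-0.0059, -0.0588, -0.002, -0.4, 0]
    - [-0.0092, -0.0732, -0.002, -0.5, 0]
    - [-0.0132, -0.0875, -0.002, -0.6, 0]
    - [-0.0132, -0.0875, -0.002, -0.6, 0]
    - [-0.0132, -0.0875, -0.002, -0.6, 0]

```text
t: 4.92
tcp_pos: [0.5693, 0.0973, 0.0884]
tool_rot: [0.08, 0.997, 0.001, 0.0]
force: [1.3, 6.7, -1.1]
finger_gap: 0.148
```

```bash
python3 -c "
from h import *
show(.3,.0875);s=st()"
```

```text
t 4.9167 tgt [0.5721 0.096  0.0875] delta units [-0.0075 -0.0022  0.0022] twist units -0.0031
t 4.92 r 0.1180 swing 0.2924 z 0.0884 | F rad -0.12 draw -6.84 z -1.14 | gap 0.148
```

Request:
move_arm:
  deltas:
    - [-0.0002, -0.0118, 0, -0.08, 0]
    - [-0.0009, -0.0237, 0, -0.16, 0]
    - [-0.0021, -0.0354, 0, -0.24, 0]
    - [-0.0038, -0.0471, 0, -0.32, 0]
    - [-0.0059, -0.0588, 0, -0.4, 0]
    - [-0.0059, -0.0588, 0, -0.4, 0]
    - [-0.0059, -0.0588, 0, -0.4, 0]
    - [-0.0059, -0.0588, 0, -0.4, 0]

```text
t: 5.58
tcp_pos: [0.5677, 0.0745, 0.0882]
tool_rot: [-0.02, 1.0, 0.001, 0.0]
force: [1.8, 7.2, -1.5]
finger_gap: 0.148
```

```bash
python3 -c "
from h import *
import cv2
s=st();print((.42+1.05*.5)/.115)
p,d=manip.snapshot('wrist');cv2.imwrite('pics/w4.png',cv2.resize(p[100:400,150:550,::-1],None,fx=2,fy=2,interpolation=2))
s=st()"
```

```text
t 5.58 r 0.1180 swing 0.4863 z 0.0882 | F rad -2.00 draw -7.16 z -1.49 | gap 0.148
8.217391304347826
t 5.63 r 0.1180 swing 0.4863 z 0.0882 | F rad -1.98 draw -7.49 z -1.03 | gap 0.150
```

View pics/w4.png

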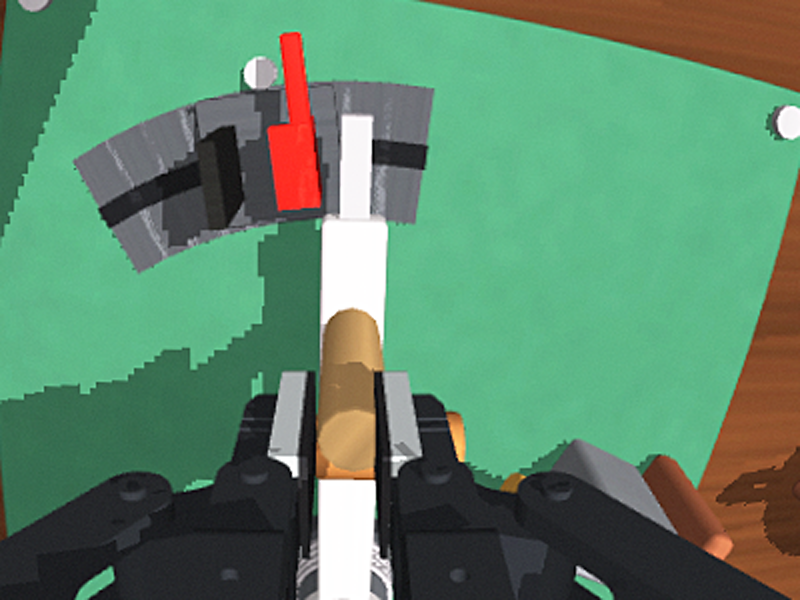

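Request:
move_arm:
  deltas:
    - [-0.0004, -0.0089, 0, -0.06, 0]
    - [-0.001, -0.0177, 0, -0.12, 0]
    - [-0.002, -0.0266, 0, -0.18, 0]
    - [-0.003, -0.0354, 0, -0.24, 0]
    - [-0.004, -0.0413, 0, -0.28, 0]
    - [-0.004, -0.0413, 0, -0.28, 0]
    - [-0.004, -0.0413, 0, -0.28, 0]
    - [-0.004, -0.0413, 0, -0.28, 0]

```text
t: 6.3
tcp_pos: [0.5692, 0.0586, 0.0881]
tool_rot: [-0.09, 0.996, 0.002, -0.001]
force: [-0.5, 9.0, -0.9]
finger_gap: 0.146
```

```bash
python3 -c "
from h import *
import cv2
s=st();print((.42+1.05*.63)/.115)
p,d=manip.snapshot('wrist');cv2.imwrite('pics/w5.png',cv2.resize(p[100:400,150:550,::-1],None,fx=2,fy=2,interpolation=2))
s=st()"
```

```text
t 6.30 r 0.1181 swing 0.6220 z 0.0881 | F rad -0.99 draw -8.97 z -0.86 | gap 0.146
9.404347826086957
t 6.35 r 0.1181 swing 0.6217 z 0.0881 | F rad -1.29 draw -8.22 z -0.10 | gap 0.147
```

View pics/w5.png

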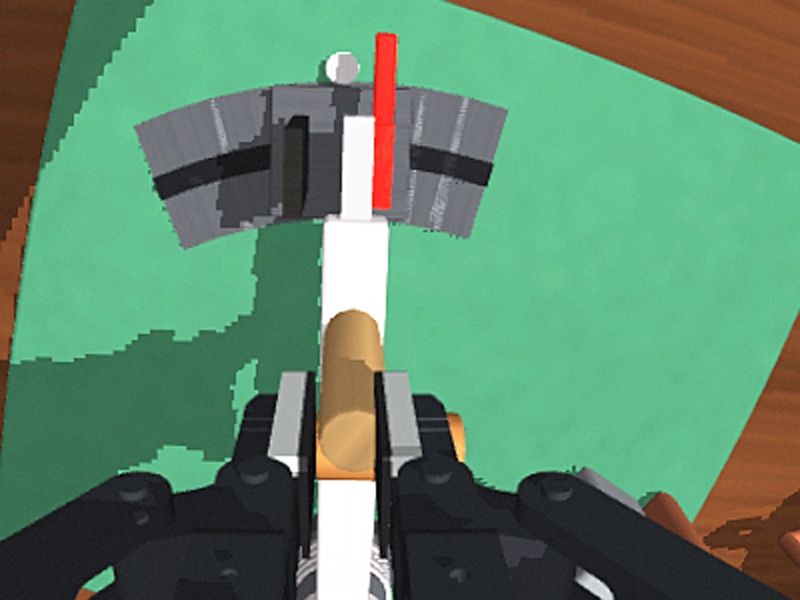

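Request:
move_arm:
  deltas:
    - [0, -0.003, 0, -0.02, 0]
    - [-0.0001, -0.006, 0, -0.04, 0]
    - [-0.0002, -0.0089, 0, -0.06, 0]
    - [-0.0002, -0.0089, 0, -0.06, 0]
    - [-0.0002, -0.0089, 0, -0.06, 0]
    - [-0.0002, -0.0089, 0, -0.06, 0]
    - [-0.0002, -0.0089, 0, -0.06, 0]
    - [-0.0002, -0.0089, 0, -0.06, 0]

```text
t: 7.02
tcp_pos: [0.5698, 0.0553, 0.0881]
tool_rot: [-0.105, 0.995, 0.002, -0.001]
force: [-0.8, 7.8, -0.3]
finger_gap: 0.145
```

```bash
python3 -c "
from h import *
s=st()
s=st()"
```

```text
t 7.02 r 0.1181 swing 0.6506 z 0.0881 | F rad -0.73 draw -7.81 z -0.26 | gap 0.145
t 7.02 r 0.1181 swing 0.6506 z 0.0881 | F rad -0.73 draw -7.81 z -0.26 | gap 0.145
```

Request:
move_arm:
  deltas:
    - [0, -0.001, 0, -0.01, 0]
    - [0, -0.002, 0, -0.02, 0]
    - [0, -0.003, 0, -0.02, 0]
    - [0, -0.003, 0, -0.02, 0]
    - [0, -0.003, 0, -0.02, 0]
    - [0, -0.003, 0, -0.02, 0]
    - [0, -0.003, 0, -0.02, 0]
    - [0, -0.003, 0, -0.02, 0]

```text
t: 7.68
tcp_pos: [0.5699, 0.0542, 0.088]
tool_rot: [-0.11, 0.994, 0.002, -0.001]
force: [0.3, 8.6, -0.0]
finger_gap: 0.145
```

```bash
python3 -c "
from h import *
import cv2
s=st()
p,d=manip.snapshot('wrist');cv2.imwrite('pics/w6.png',cv2.resize(p[140:230,260:380,::-1],None,fx=6,fy=6,interpolation=2))
s=st()"
```

```text
t 7.68 r 0.1182 swing 0.6596 z 0.0880 | F rad -1.98 draw -8.33 z -0.01 | gap 0.145
t 7.73 r 0.1181 swing 0.6595 z 0.0881 | F rad -2.08 draw -9.08 z -1.44 | gap 0.144
```

View pics/w6.png

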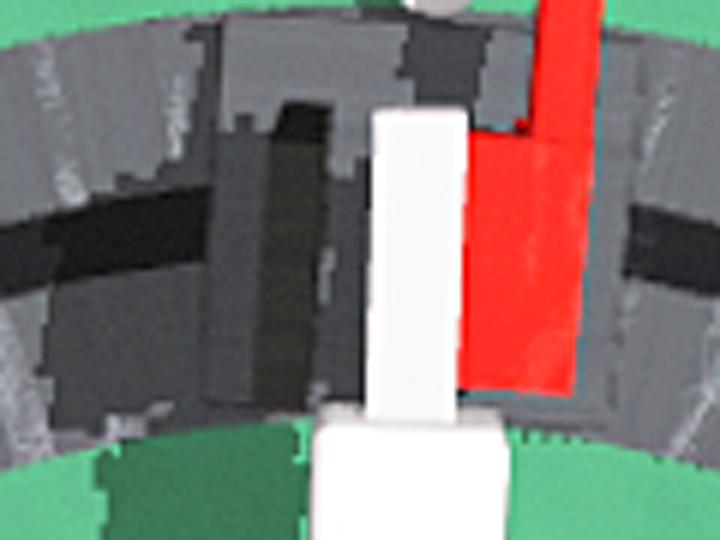

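Request:
move_arm:
  deltas:
    - [0, -0.001, 0, -0.01, 0]
    - [0, -0.002, 0, -0.02, 0]
    - [0, -0.003, 0, -0.03, 0]
    - [0, -0.0045, 0, -0.03, 0]
    - [0, -0.0045, 0, -0.03, 0]
    - [0, -0.0045, 0, -0.03, 0]
    - [0, -0.0045, 0, -0.03, 0]
    - [0, -0.0045, 0, -0.03, 0]

```text
t: 8.4
tcp_pos: [0.5702, 0.0526, 0.088]
tool_rot: [-0.117, 0.993, 0.002, -0.001]
force: [-0.1, 9.6, -1.0]
finger_gap: 0.145
```

```bash
python3 -c "
from h import *
import cv2
s=st()
p,d=manip.snapshot('wrist');cv2.imwrite('pics/w7.png',cv2.resize(p[140:230,260:380,::-1],None,fx=6,fy=6,interpolation=2))
s=st()"
```

```text
t 8.40 r 0.1182 swing 0.6736 z 0.0880 | F rad -1.96 draw -9.45 z -0.97 | gap 0.145
t 8.45 r 0.1182 swing 0.6736 z 0.0880 | F rad -2.19 draw -9.16 z -0.95 | gap 0.147
```

View pics/w7.png

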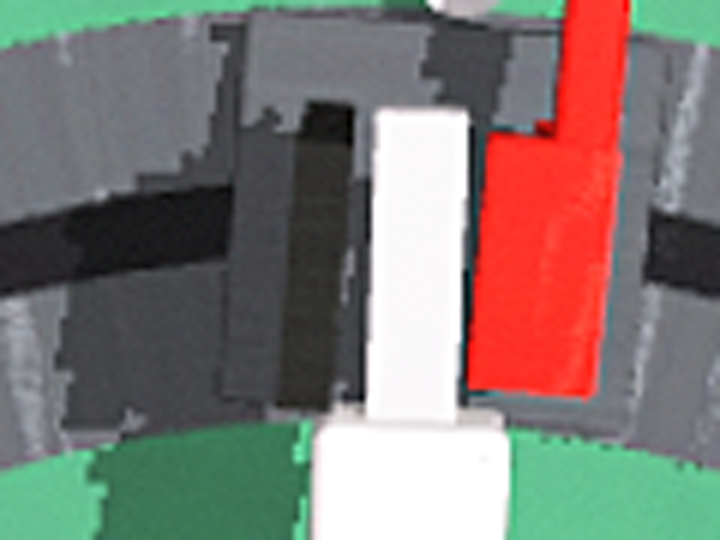

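Request:
move_arm:
  deltas:
    - [0, -0.001, 0, -0.005, 0]
    - [0, -0.002, 0, -0.01, 0]
    - [0, -0.002, 0, -0.01, 0]
    - [0, -0.002, 0.005, -0.01, 0]
    - [0, -0.002, 0.01, -0.01, 0]
    - [0, -0.002, 0.015, -0.01, 0]
    - [0, -0.002, 0.02, -0.01, 0]
    - [0, -0.002, 0.02, -0.01, 0]
  force: 80

```text
t: 9.12
tcp_pos: [0.5698, 0.0523, 0.0805]
tool_rot: [-0.119, 0.993, 0.002, -0.001]
force: [-1.5, 9.8, 4.7]
finger_gap: 0.134
```

```bash
python3 -c "
from h import *
import cv2
s=st()
p,d=manip.snapshot('wrist');cv2.imwrite('pics/w8.png',cv2.resize(p[140:230,260:380,::-1],None,fx=6,fy=6,interpolation=2))
s=st()"
```

```text
t 9.12 r 0.1187 swing 0.6755 z 0.0805 | F rad -0.68 draw -9.91 z 4.67 | gap 0.134
t 9.17 r 0.1188 swing 0.6754 z 0.0805 | F rad 0.51 draw -9.72 z 4.04 | gap 0.136
```

View pics/w8.png

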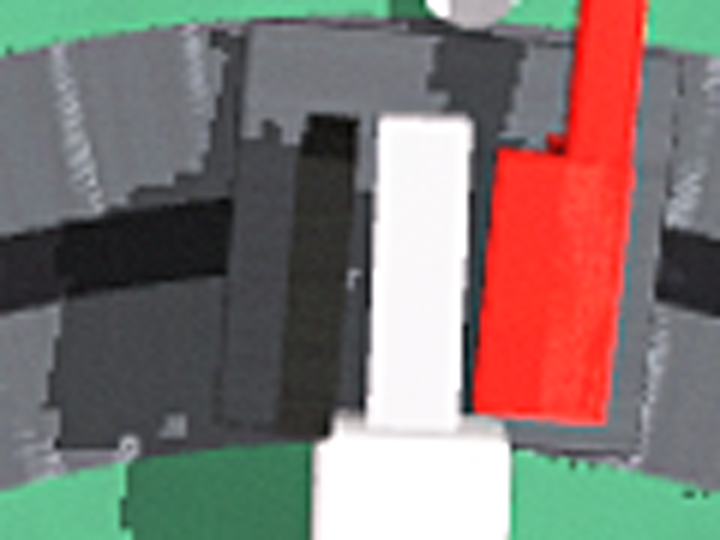

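Request:
move_arm:
  deltas:
    - [0, 0, 0.005, 0, 0]
    - [0, 0, 0.01, 0, 0]
    - [0, 0, 0.015, 0, 0]
    - [0, 0, 0.02, 0, 0]
    - [0, 0, 0.025, 0, 0]
    - [0, 0, 0.03, 0, 0]
    - [0, 0, 0.034, 0, 0]
    - [0, 0, 0.034, 0, 0]

```text
t: 9.83
tcp_pos: [0.5696, 0.0523, 0.0672]
tool_rot: [-0.119, 0.993, 0.002, -0.002]
force: [-2.0, 9.3, 6.3]
finger_gap: 0.141
```

```bash
python3 -c "
from h import *
import cv2
s=st()
p,d=manip.snapshot('wrist');cv2.imwrite('pics/w9.png',cv2.resize(p[140:230,260:380,::-1],None,fx=6,fy=6,interpolation=2))
s=st()"
```

```text
t 9.83 r 0.1188 swing 0.6753 z 0.0672 | F rad -0.02 draw -9.53 z 6.34 | gap 0.141
t 9.88 r 0.1189 swing 0.6754 z 0.0672 | F rad 1.06 draw -10.50 z 5.38 | gap 0.135
```

View pics/w9.png

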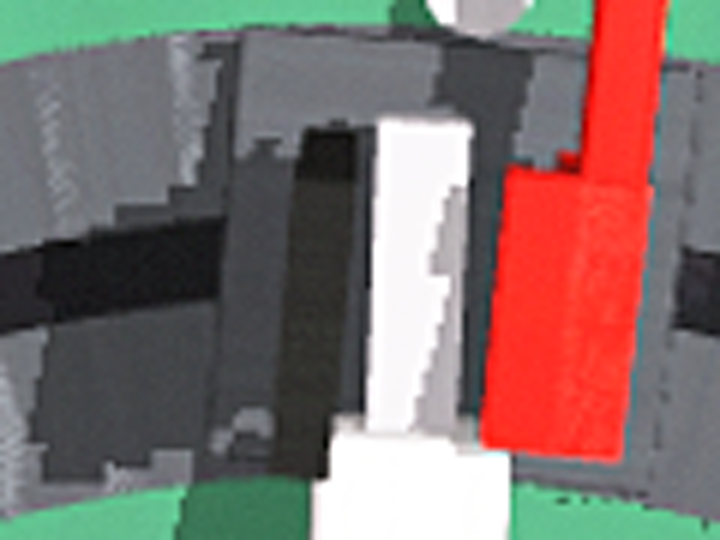

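Request:
move_arm:
  deltas:
    - [0, 0.0015, 0.001, 0.01, 0]
    - [0, 0.003, 0.001, 0.02, 0]
    - [0, 0.0045, 0.001, 0.03, 0]
    - [0, 0.006, 0.001, 0.04, 0]
    - [0, 0.0075, 0.001, 0.05, 0]
    - [-0.0001, 0.0089, 0.001, 0.06, 0]
    - [-0.0001, 0.0089, 0.001, 0.06, 0]
    - [-0.0001, 0.0089, 0.001, 0.06, 0]

```text
t: 10.55
tcp_pos: [0.5691, 0.0551, 0.067]
tool_rot: [-0.105, 0.994, 0.002, -0.001]
force: [-2.3, 8.5, 6.4]
finger_gap: 0.134
```

```bash
python3 -c "
from h import *
import cv2
s=st()
p,d=manip.snapshot('wrist');cv2.imwrite('pics/w10.png',cv2.resize(p[140:230,260:380,::-1],None,fx=6,fy=6,interpolation=2))
s=st()"
```

```text
t 10.55 r 0.1188 swing 0.6509 z 0.0670 | F rad 0.67 draw -8.80 z 6.36 | gap 0.134
t 10.60 r 0.1188 swing 0.6509 z 0.0670 | F rad 1.39 draw -8.16 z 6.16 | gap 0.132
```

View pics/w10.png

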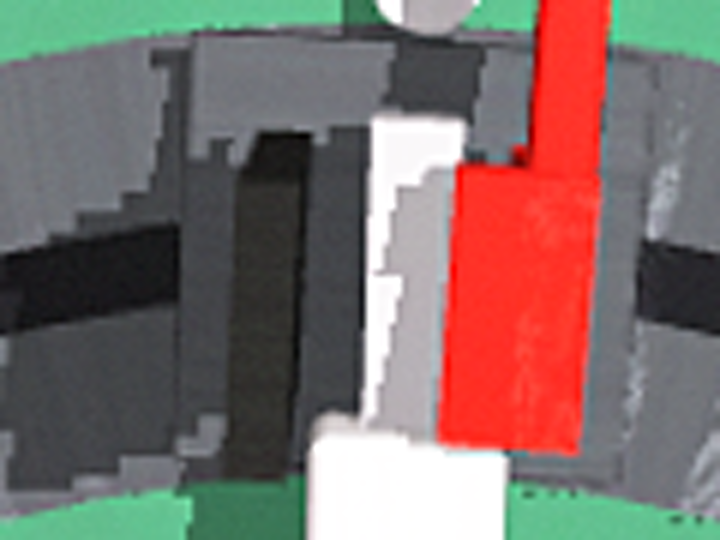

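Request:
move_arm:
  deltas:
    - [0, 0.001, 0, 0.01, 0]
    - [0, 0.002, 0, 0.02, 0]
    - [0, 0.003, 0, 0.03, 0]
    - [0, 0.004, 0, 0.03, 0]
    - [0, 0.0045, 0, 0.03, 0]
    - [0, 0.0045, 0, 0.03, 0]
    - [0, 0.0045, 0, 0.03, 0]
    - [0, 0.0045, 0, 0.03, 0]

```text
t: 11.27
tcp_pos: [0.5688, 0.0566, 0.0671]
tool_rot: [-0.097, 0.995, 0.002, -0.001]
force: [-2.8, 7.8, 6.6]
finger_gap: 0.134
```

```bash
python3 -c "
from h import *
s=st()"
```

```text
t 11.27 r 0.1188 swing 0.6379 z 0.0671 | F rad 1.38 draw -8.18 z 6.55 | gap 0.134
```

Request:
move_arm:
  deltas:
    - [0, 0.0005, 0, 0.004, 0]
    - [0, 0.001, 0, 0.008, 0]
    - [0, 0.0015, 0, 0.01, 0]
    - [0, 0.0015, 0, 0.01, 0]
    - [0, 0.0015, 0, 0.01, 0]
    - [0, 0.0015, 0, 0.01, 0]
    - [0, 0.0015, 0, 0.01, 0]
    - [0, 0.0015, 0, 0.01, 0]

```text
t: 11.93
tcp_pos: [0.5687, 0.0572, 0.0671]
tool_rot: [-0.095, 0.995, 0.002, -0.001]
force: [-2.7, 8.0, 6.7]
finger_gap: 0.132
```

```bash
python3 -c "
from h import *
s=st()"
```

```text
t 11.93 r 0.1188 swing 0.6327 z 0.0671 | F rad 1.29 draw -8.31 z 6.68 | gap 0.132
```

Continue in 0.5 mm steps.

Request:
move_arm:
  deltas:
    - [0, 0.0003, 0, 0.002, 0]
    - [0, 0.0006, 0, 0.005, 0]
    - [0, 0.001, 0, 0.008, 0]
    - [0, 0.001, 0, 0.008, 0]
    - [0, 0.001, 0, 0.008, 0]
    - [0, 0.001, 0, 0.008, 0]
    - [0, 0.001, 0, 0.008, 0]
    - [0, 0.001, 0, 0.008, 0]

```text
t: 12.6
tcp_pos: [0.5686, 0.0577, 0.0671]
tool_rot: [-0.093, 0.996, 0.002, -0.001]
force: [-1.8, 7.6, 6.7]
finger_gap: 0.134
```

```bash
python3 -c "
from h import *
import cv2
s=st()
p,d=manip.snapshot('wrist');cv2.imwrite('pics/w11.png',cv2.resize(p[140:230,260:380,::-1],None,fx=6,fy=6,interpolation=2))
s=st()"
```

```text
t 12.60 r 0.1188 swing 0.6291 z 0.0671 | F rad 0.52 draw -7.79 z 6.71 | gap 0.134
t 12.65 r 0.1188 swing 0.6289 z 0.0671 | F rad 1.01 draw -8.60 z 6.41 | gap 0.133
```

View pics/w11.png

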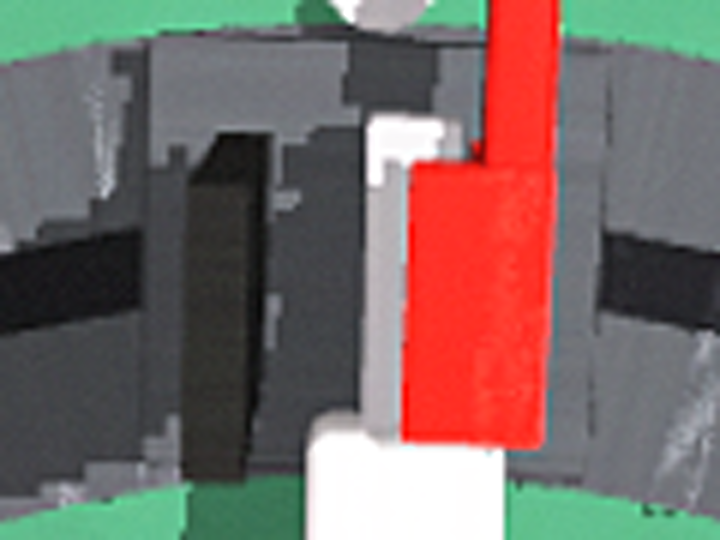

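Request:
move_arm:
  deltas:
    - [0, 0.0003, 0, 0.002, 0]
    - [0, 0.0006, 0, 0.005, 0]
    - [0, 0.001, 0, 0.008, 0]
    - [0, 0.001, 0, 0.008, 0]
    - [0, 0.001, 0, 0.008, 0]
    - [0, 0.001, 0, 0.008, 0]
    - [0, 0.001, 0, 0.008, 0]
    - [0, 0.001, 0, 0.008, 0]

```text
t: 13.32
tcp_pos: [0.5686, 0.0581, 0.0671]
tool_rot: [-0.091, 0.996, 0.002, -0.001]
force: [-3.2, 8.4, 6.5]
finger_gap: 0.135
```

```bash
python3 -c "
from h import *
s=st()"
```

```text
t 13.32 r 0.1188 swing 0.6254 z 0.0671 | F rad 1.74 draw -8.81 z 6.52 | gap 0.135
```

Request:
move_arm:
  deltas:
    - [0, 0.0003, 0, 0.002, 0]
    - [0, 0.0006, 0, 0.004, 0]
    - [0, 0.0008, 0, 0.006, 0]
    - [0, 0.0008, 0, 0.006, 0]
    - [0, 0.0008, 0, 0.006, 0]
    - [0, 0.0008, 0, 0.006, 0]
    - [0, 0.0008, 0, 0.006, 0]
    - [0, 0.0008, 0, 0.006, 0]

```text
t: 13.98
tcp_pos: [0.5685, 0.0584, 0.067]
tool_rot: [-0.089, 0.996, 0.002, -0.001]
force: [-1.6, 8.7, 5.6]
finger_gap: 0.137
```

```bash
python3 -c "
from h import *
s=st()"
```

```text
t 13.98 r 0.1188 swing 0.6225 z 0.0670 | F rad 0.20 draw -8.90 z 5.61 | gap 0.137
```

Request:
move_arm:
  deltas:
    - [0, 0.0003, 0, 0.002, 0]
    - [0, 0.0006, 0, 0.004, 0]
    - [0, 0.0008, 0, 0.006, 0]
    - [0, 0.0008, 0, 0.006, 0]
    - [0, 0.0008, 0, 0.006, 0]
    - [0, 0.0008, 0, 0.006, 0]
    - [0, 0.0008, 0, 0.006, 0]
    - [0, 0.0008, 0, 0.006, 0]

```text
t: 14.65
tcp_pos: [0.5684, 0.0588, 0.0671]
tool_rot: [-0.088, 0.996, 0.002, -0.001]
force: [-2.4, 8.2, 6.6]
finger_gap: 0.137
```

```bash
python3 -c "
from h import *
import cv2
s=st()
p,d=manip.snapshot('wrist');cv2.imwrite('pics/w12.png',cv2.resize(p[140:230,260:380,::-1],None,fx=6,fy=6,interpolation=2))
s=st()"
```

```text
t 14.65 r 0.1188 swing 0.6195 z 0.0671 | F rad 1.02 draw -8.50 z 6.57 | gap 0.137
t 14.70 r 0.1188 swing 0.6196 z 0.0670 | F rad 0.82 draw -9.08 z 5.33 | gap 0.134
```

View pics/w12.png

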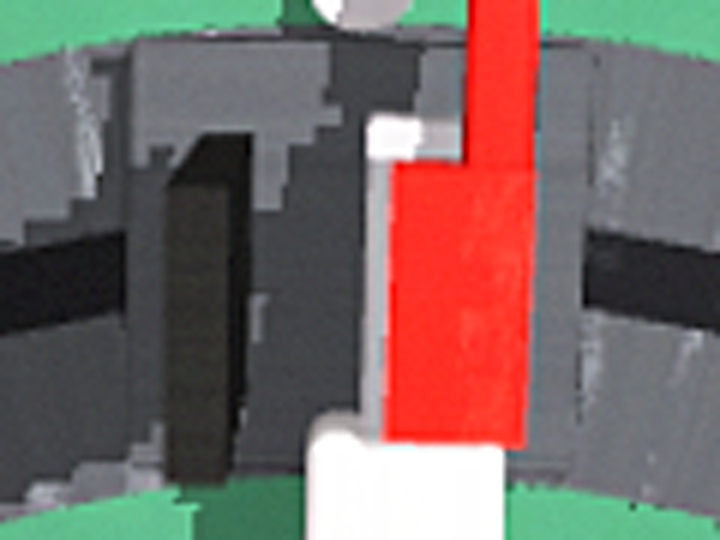

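Request:
move_arm:
  deltas:
    - [0, 0.0003, 0, 0.002, 0]
    - [0, 0.0006, 0, 0.005, 0]
    - [0, 0.0006, 0, 0.005, 0]
    - [0, 0.0006, 0, 0.005, 0]
    - [0, 0.0006, 0, 0.005, 0]
    - [0, 0.0006, 0, 0.005, 0]
    - [0, 0.0006, 0, 0.005, 0]
    - [0, 0.0006, 0, 0.005, 0]

```text
t: 15.37
tcp_pos: [0.5684, 0.0591, 0.0671]
tool_rot: [-0.087, 0.996, 0.002, -0.001]
force: [-2.1, 8.0, 5.8]
finger_gap: 0.135
```

```bash
python3 -c "
from h import *
s=st()"
```

```text
t 15.37 r 0.1188 swing 0.6172 z 0.0671 | F rad 0.82 draw -8.20 z 5.75 | gap 0.135
```

Request:
move_arm:
  deltas:
    - [0, 0.0003, 0, 0.002, 0]
    - [0, 0.0006, 0, 0.005, 0]
    - [0, 0.0006, 0, 0.005, 0]
    - [0, 0.0006, 0, 0.005, 0]
    - [0, 0.0006, 0, 0.005, 0]
    - [0, 0.0006, 0, 0.005, 0]
    - [0, 0.0006, 0, 0.005, 0]
    - [0, 0.0006, 0, 0.005, 0]

```text
t: 16.03
tcp_pos: [0.5684, 0.0593, 0.0671]
tool_rot: [-0.086, 0.996, 0.002, -0.001]
force: [-2.5, 9.3, 6.8]
finger_gap: 0.137
```

```bash
python3 -c "
from h import *
s=st()"
```

```text
t 16.03 r 0.1188 swing 0.6153 z 0.0671 | F rad 0.99 draw -9.57 z 6.83 | gap 0.137
```

Request:
move_arm:
  deltas:
    - [0, 0.0003, 0, 0.002, 0]
    - [0, 0.0006, 0, 0.005, 0]
    - [0, 0.0006, 0, 0.005, 0]
    - [0, 0.0006, 0, 0.005, 0]
    - [0, 0.0006, 0, 0.005, 0]
    - [0, 0.0006, 0, 0.005, 0]
    - [0, 0.0006, 0, 0.005, 0]
    - [0, 0.0006, 0, 0.005, 0]

```text
t: 16.7
tcp_pos: [0.5683, 0.0595, 0.0671]
tool_rot: [-0.084, 0.996, 0.002, -0.001]
force: [-2.3, 8.2, 6.1]
finger_gap: 0.132
```

```bash
python3 -c "
from h import *
s=st()
import cv2
p,d=manip.snapshot('wrist');cv2.imwrite('pics/w13.png',cv2.resize(p[140:230,260:380,::-1],None,fx=6,fy=6,interpolation=2));st()"
```

```text
t 16.70 r 0.1188 swing 0.6132 z 0.0671 | F rad 1.06 draw -8.42 z 6.15 | gap 0.132
t 16.75 r 0.1188 swing 0.6131 z 0.0671 | F rad 0.94 draw -9.15 z 5.42 | gap 0.131
```

View pics/w13.png

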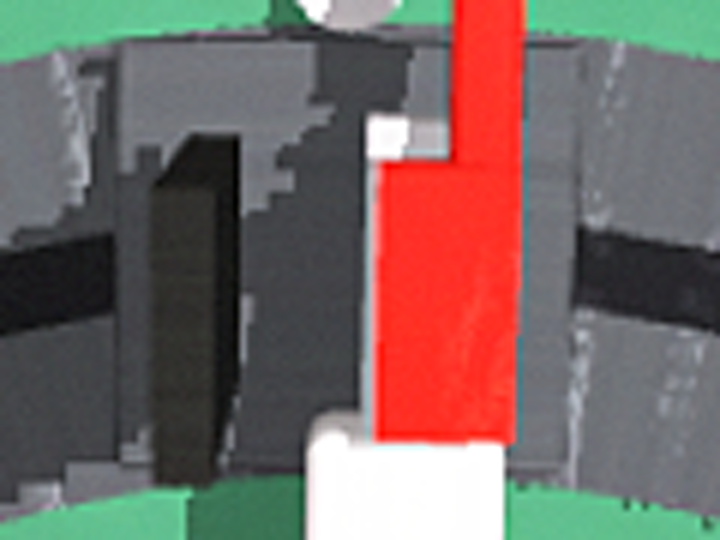

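Request:
move_arm:
  deltas:
    - [0, 0.0003, 0, 0.002, 0]
    - [0, 0.0006, 0, 0.005, 0]
    - [0, 0.0006, 0, 0.005, 0]
    - [0, 0.0006, 0, 0.005, 0]
    - [0, 0.0006, 0, 0.005, 0]
    - [0, 0.0006, 0, 0.005, 0]
    - [0, 0.0006, 0, 0.005, 0]
    - [0, 0.0006, 0, 0.005, 0]

```text
t: 17.42
tcp_pos: [0.5683, 0.0597, 0.0671]
tool_rot: [-0.083, 0.997, 0.002, -0.001]
force: [-1.9, 8.6, 6.4]
finger_gap: 0.134
```

```bash
python3 -c "
from h import *
s=st()"
```

```text
t 17.42 r 0.1188 swing 0.6113 z 0.0671 | F rad 0.57 draw -8.77 z 6.37 | gap 0.134
```

Request:
move_arm:
  deltas:
    - [0, 0.0002, 0, 0.002, 0]
    - [0, 0.0004, 0, 0.004, 0]
    - [0, 0.0004, 0, 0.004, 0]
    - [0, 0.0004, 0, 0.004, 0]
    - [0, 0.0004, 0, 0.004, 0]
    - [0, 0.0004, 0, 0.004, 0]
    - [0, 0.0004, 0, 0.004, 0]
    - [0, 0.0004, 0, 0.004, 0]

```text
t: 18.08
tcp_pos: [0.5682, 0.0599, 0.0671]
tool_rot: [-0.082, 0.997, 0.002, -0.001]
force: [-3.0, 8.6, 6.3]
finger_gap: 0.135
```

```bash
python3 -c "
from h import *
s=st()"
```

```text
t 18.08 r 0.1188 swing 0.6099 z 0.0671 | F rad 1.67 draw -8.94 z 6.28 | gap 0.135
```

```bash
python3 -c "
from h import *
import cv2
p,d=manip.snapshot('wrist');cv2.imwrite('pics/w14.png',cv2.resize(p[140:230,260:380,::-1],None,fx=6,fy=6,interpolation=2));st()
p,d=manip.snapshot('scene');cv2.imwrite('pics/s14.png',cv2.resize(p[225:325,290:430,::-1],None,fx=5,fy=5,interpolation=2))
"
```

```text
t 18.13 r 0.1188 swing 0.6099 z 0.0671 | F rad 0.95 draw -8.76 z 6.01 | gap 0.132
```

View pics/w14.png

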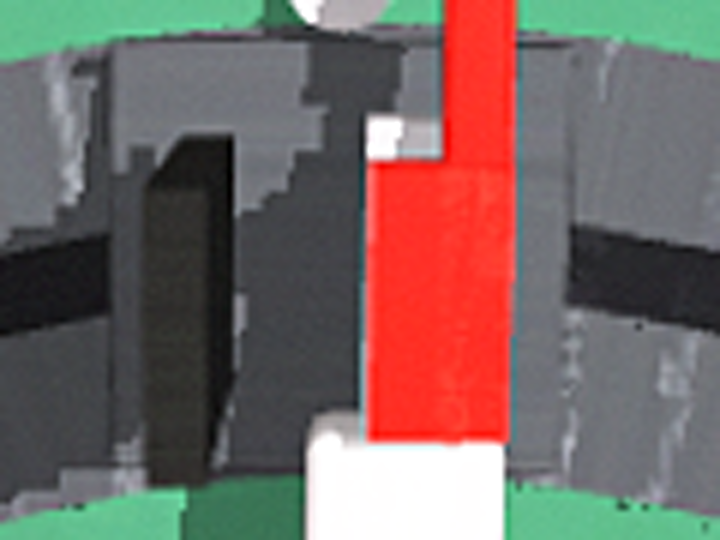

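View pics/s14.png

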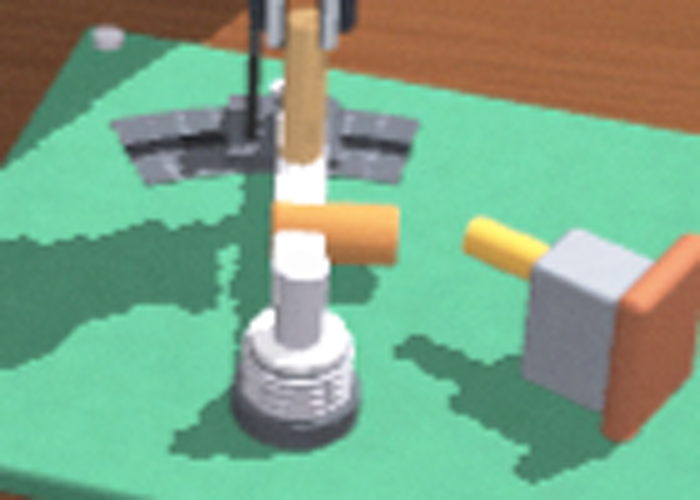

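Request:
move_arm:
  deltas:
    - [0, 0.0003, 0, 0.002, 0]
    - [0, 0.0006, 0, 0.005, 0]
    - [0, 0.0006, 0, 0.005, 0]
    - [0, 0.0006, 0, 0.005, 0]
    - [0, 0.0006, 0, 0.005, 0]
    - [0, 0.0006, 0, 0.005, 0]
    - [0, 0.0006, 0, 0.005, 0]
    - [0, 0.0006, 0, 0.005, 0]

```text
t: 18.85
tcp_pos: [0.5682, 0.06, 0.0671]
tool_rot: [-0.081, 0.997, 0.001, -0.001]
force: [-2.5, 7.8, 7.0]
finger_gap: 0.133
```

```bash
python3 -c "
from h import *
s=st()"
```

```text
t 18.85 r 0.1188 swing 0.6090 z 0.0671 | F rad 1.33 draw -8.12 z 6.95 | gap 0.133
```

Request:
move_arm:
  deltas:
    - [0, 0.0003, 0, 0.002, 0]
    - [0, 0.0006, 0, 0.005, 0]
    - [0, 0.0006, 0, 0.005, 0]
    - [0, 0.0006, 0, 0.005, 0]
    - [0, 0.0006, 0, 0.005, 0]
    - [0, 0.0006, 0, 0.005, 0]
    - [0, 0.0006, 0, 0.005, 0]
    - [0, 0.0006, 0, 0.005, 0]

```text
t: 19.52
tcp_pos: [0.5682, 0.0601, 0.0671]
tool_rot: [-0.08, 0.997, 0.001, -0.001]
force: [-2.4, 8.0, 5.9]
finger_gap: 0.132
```

```bash
python3 -c "
from h import *
s=st()"
```

```text
t 19.52 r 0.1188 swing 0.6083 z 0.0671 | F rad 1.17 draw -8.29 z 5.95 | gap 0.132
```

Request:
move_arm:
  deltas:
    - [0, 0.0003, 0, 0.002, 0]
    - [0, 0.0006, 0, 0.005, 0]
    - [0, 0.001, 0, 0.008, 0]
    - [0, 0.001, 0, 0.008, 0]
    - [0, 0.001, 0, 0.008, 0]
    - [0, 0.001, 0, 0.008, 0]
    - [0, 0.001, 0, 0.008, 0]
    - [0, 0.001, 0, 0.008, 0]

```text
t: 20.18
tcp_pos: [0.5682, 0.0602, 0.0671]
tool_rot: [-0.078, 0.997, 0.001, -0.001]
force: [-2.3, 7.2, 5.2]
finger_gap: 0.136
```

```bash
python3 -c "
from h import *
s=st()"
```

```text
t 20.18 r 0.1188 swing 0.6076 z 0.0671 | F rad 1.26 draw -7.44 z 5.20 | gap 0.136
```

Request:
move_arm:
  deltas:
    - [0, 0.0003, 0, 0.002, 0]
    - [0, 0.0006, 0, 0.005, 0]
    - [0, 0.0006, 0, 0.005, 0]
    - [0, 0.0006, 0, 0.005, 0]
    - [0, 0.0006, 0, 0.005, 0]
    - [0, 0.0006, 0, 0.005, 0]
    - [0, 0.0006, 0, 0.005, 0]
    - [0, 0.0006, 0, 0.005, 0]

```text
t: 20.85
tcp_pos: [0.5683, 0.0602, 0.0671]
tool_rot: [-0.077, 0.997, 0.001, -0.001]
force: [-1.9, 6.0, 6.2]
finger_gap: 0.131
```

```bash
python3 -c "
from h import *
s=st()"
```

```text
t 20.85 r 0.1188 swing 0.6073 z 0.0671 | F rad 1.01 draw -6.22 z 6.18 | gap 0.131
```

Request:
move_arm:
  deltas:
    - [0, 0.0005, 0, 0, 0]
    - [0, 0.001, 0, 0, 0]
    - [0, 0.0015, 0, 0, 0]
    - [0, 0.0015, 0, 0, 0]
    - [0, 0.0015, 0, 0, 0]
    - [0, 0.0015, 0, 0, 0]
    - [0, 0.0015, 0, 0, 0]
    - [0, 0.0015, 0, 0, 0]

```text
t: 21.52
tcp_pos: [0.5682, 0.0603, 0.0671]
tool_rot: [-0.077, 0.997, 0.001, -0.001]
force: [-2.8, 4.4, 7.2]
finger_gap: 0.133
```

```bash
python3 -c "
from h import *
s=st()"
```

```text
t 21.52 r 0.1188 swing 0.6065 z 0.0671 | F rad 2.16 draw -4.78 z 7.19 | gap 0.133
```

Request:
move_arm:
  deltas:
    - [0, 0, -0.001, 0, 0]
    - [0, 0, -0.002, 0, 0]
    - [0, 0, -0.003, 0, 0]
    - [0, 0, -0.004, 0, 0]
    - [0, 0, -0.005, 0, 0]
    - [0, 0, -0.006, 0, 0]
    - [0, 0, -0.007, 0, 0]
    - [0, 0, -0.007, 0, 0]

```text
t: 22.18
tcp_pos: [0.5682, 0.0603, 0.0697]
tool_rot: [-0.077, 0.997, 0.001, -0.001]
force: [-1.2, 4.6, 5.3]
finger_gap: 0.132
```

```bash
python3 -c "
from h import *
s=st()"
```

```text
t 22.18 r 0.1188 swing 0.6065 z 0.0697 | F rad 0.48 draw -4.74 z 5.33 | gap 0.132
```

Request:
move_arm:
  deltas:
    - [0, 0.0005, 0, 0, 0]
    - [0, 0.001, 0, 0, 0]
    - [0, 0.0015, 0, 0, 0]
    - [0, 0.0015, -0.001, 0, 0]
    - [0, 0.0015, -0.002, 0, 0]
    - [0, 0.0015, -0.003, 0, 0]
    - [0, 0.0015, -0.003, 0, 0]
    - [0, 0.0015, -0.003, 0, 0]

```text
t: 22.85
tcp_pos: [0.5684, 0.0604, 0.0706]
tool_rot: [-0.077, 0.997, 0.0, -0.001]
force: [-3.6, 4.4, 4.5]
finger_gap: 0.136
```

```bash
python3 -c "
from h import *
s=st()"
```

```text
t 22.85 r 0.1186 swing 0.6063 z 0.0706 | F rad 2.95 draw -4.93 z 4.50 | gap 0.136
```

Request:
move_arm:
  deltas:
    - [0, 0.0003, -0.001, 0, 0]
    - [0, 0.0006, -0.002, 0, 0]
    - [0, 0.001, -0.002, 0, 0]
    - [0, 0.001, -0.002, 0, 0]
    - [0, 0.001, -0.002, 0, 0]
    - [0, 0.001, -0.002, 0, 0]
    - [0, 0.001, -0.002, 0, 0]
    - [0, 0.001, -0.002, 0, 0]

```text
t: 23.52
tcp_pos: [0.5685, 0.0604, 0.0713]
tool_rot: [-0.077, 0.997, 0.0, -0.001]
force: [-4.4, 3.5, 3.6]
finger_gap: 0.139
```

```bash
python3 -c "
from h import *
s=st()
import cv2
p,d=manip.snapshot('wrist');cv2.imwrite('pics/w15.png',cv2.resize(p[140:230,260:380,::-1],None,fx=6,fy=6,interpolation=2));st()"
```

```text
t 23.52 r 0.1185 swing 0.6059 z 0.0713 | F rad 3.87 draw -4.13 z 3.65 | gap 0.139
t 23.57 r 0.1185 swing 0.6058 z 0.0714 | F rad 3.08 draw -2.95 z 4.32 | gap 0.133
```

View pics/w15.png

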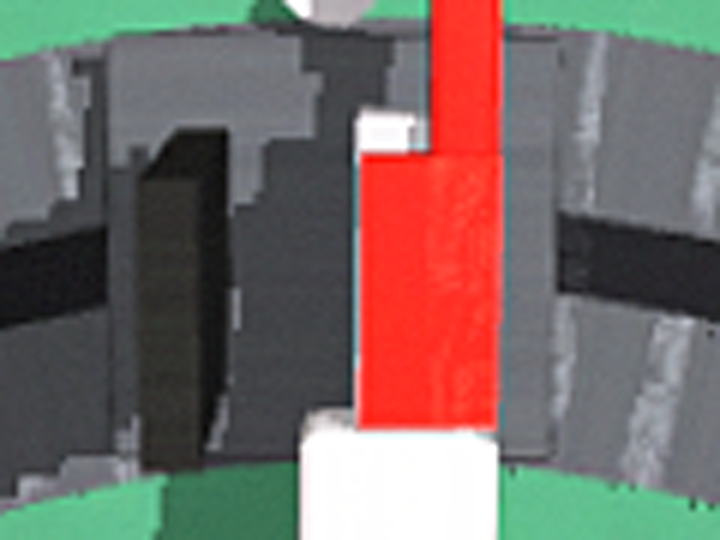

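Request:
move_arm:
  deltas:
    - [0.0005, 0.0004, -0.001, 0, 0]
    - [0.001, 0.0008, -0.002, 0, 0]
    - [0.001, 0.0012, -0.003, 0, 0]
    - [0.001, 0.0015, -0.003, 0, 0]
    - [0.001, 0.0015, -0.003, 0, 0]
    - [0.001, 0.0015, -0.003, 0, 0]
    - [0.001, 0.0015, -0.003, 0, 0]
    - [0.001, 0.0015, -0.003, 0, 0]

```text
t: 24.23
tcp_pos: [0.5682, 0.0607, 0.0721]
tool_rot: [-0.077, 0.997, -0.0, -0.001]
force: [-3.0, 0.5, -4.4]
finger_gap: 0.134
```

```bash
python3 -c "
from h import *
s=st()"
```

```text
t 24.23 r 0.1188 swing 0.6036 z 0.0721 | F rad 2.94 draw -0.96 z -4.38 | gap 0.134
```

Request:
move_arm:
  deltas:
    - [0.0005, 0.0004, -0.001, 0, 0]
    - [0.001, 0.0008, -0.002, 0, 0]
    - [0.001, 0.0012, -0.002, 0, 0]
    - [0.001, 0.0012, -0.002, 0, 0]
    - [0.001, 0.0012, -0.002, 0, 0]
    - [0.001, 0.0012, -0.002, 0, 0]
    - [0.001, 0.0012, -0.002, 0, 0]
    - [0.001, 0.0012, -0.002, 0, 0]

```text
t: 24.9
tcp_pos: [0.5677, 0.0612, 0.0728]
tool_rot: [-0.077, 0.997, -0.0, -0.001]
force: [-2.2, -2.7, -16.9]
finger_gap: 0.135
```

```bash
python3 -c "
from h import *
s=st()"
```

```text
t 24.90 r 0.1192 swing 0.5988 z 0.0728 | F rad 2.53 draw 2.40 z -16.95 | gap 0.135
```

Request:
move_arm:
  deltas:
    - [0, -0.0005, 0.001, 0, 0]
    - [0, -0.001, 0.002, 0, 0]
    - [0, -0.0015, 0.0025, 0, 0]
    - [0, -0.0015, 0.0025, 0, 0]
    - [0, -0.0015, 0.0025, 0, 0]
    - [0, -0.0015, 0.0025, 0, 0]
    - [0, -0.0015, 0.0025, 0, 0]
    - [0, -0.0015, 0.0025, 0, 0]

```text
t: 25.57
tcp_pos: [0.568, 0.061, 0.0725]
tool_rot: [-0.077, 0.997, 0.0, -0.0]
force: [-4.1, -2.7, -13.8]
finger_gap: 0.134
```

```bash
python3 -c "
from h import *
s=st()
import cv2
p,d=manip.snapshot('wrist');cv2.imwrite('pics/w16.png',cv2.resize(p[140:230,260:380,::-1],None,fx=6,fy=6,interpolation=2));st()"
```

```text
t 25.57 r 0.1189 swing 0.6008 z 0.0725 | F rad 4.47 draw 2.12 z -13.78 | gap 0.134
t 25.62 r 0.1189 swing 0.6009 z 0.0725 | F rad 4.22 draw 2.17 z -13.32 | gap 0.131
```

View pics/w16.png

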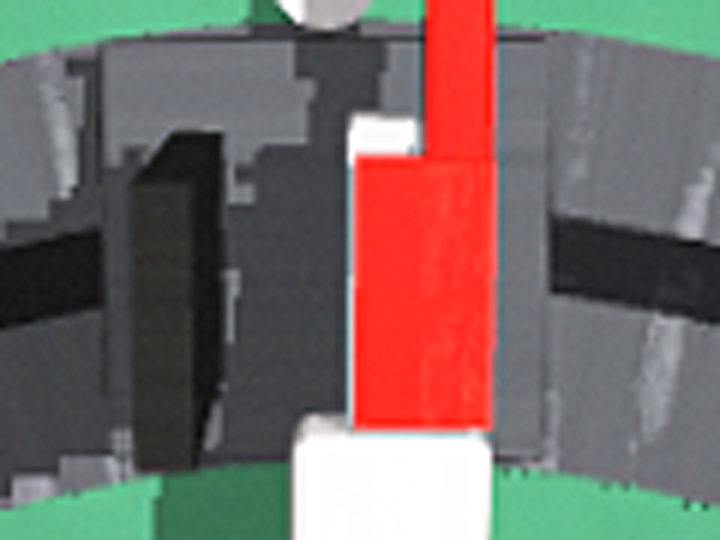

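Request:
move_arm:
  deltas:
    - [0, 0, 0.001, 0, 0]
    - [0, 0, 0.002, 0, 0]
    - [0, 0, 0.003, 0, 0]
    - [0, -0.0005, 0.003, 0, 0]
    - [0, -0.0005, 0.003, 0, 0]
    - [0, -0.0005, 0.003, 0, 0]
    - [0, -0.0005, 0.003, 0, 0]
    - [0, -0.0005, 0.003, 0, 0]

```text
t: 26.28
tcp_pos: [0.5683, 0.0609, 0.0722]
tool_rot: [-0.077, 0.997, 0.0, 0.0]
force: [-5.8, -1.6, -8.2]
finger_gap: 0.134
```

```bash
python3 -c "
from h import *
s=st()"
```

```text
t 26.28 r 0.1186 swing 0.6018 z 0.0722 | F rad 6.00 draw 0.74 z -8.25 | gap 0.134
```

Request:
move_arm:
  deltas:
    - [0.0005, 0, 0.001, 0, 0]
    - [0.001, 0, 0.002, 0, 0]
    - [0.0015, 0, 0.003, 0, 0]
    - [0.002, 0, 0.003, 0, 0]
    - [0.002, 0, 0.003, 0, 0]
    - [0.002, 0, 0.003, 0, 0]
    - [0.002, 0, 0.003, 0, 0]
    - [0.002, 0, 0.003, 0, 0]

```text
t: 26.95
tcp_pos: [0.5685, 0.0609, 0.072]
tool_rot: [-0.077, 0.997, 0.0, 0.001]
force: [-6.5, -1.6, -2.6]
finger_gap: 0.13
```

```bash
python3 -c "
from h import *
s=st()"
```

```text
t 26.95 r 0.1184 swing 0.6022 z 0.0720 | F rad 6.64 draw 0.67 z -2.61 | gap 0.130
```

Request:
move_arm:
  deltas:
    - [0.0005, 0, 0.0005, 0, 0]
    - [0.001, 0, 0.001, 0, 0]
    - [0.0015, 0, 0.001, 0, 0]
    - [0.002, 0, 0.001, 0, 0]
    - [0.003, 0, 0.001, 0, 0]
    - [0.003, 0, 0.001, 0, 0]
    - [0.003, 0, 0.001, 0, 0]
    - [0.003, 0, 0.001, 0, 0]

```text
t: 27.62
tcp_pos: [0.5687, 0.0607, 0.0716]
tool_rot: [-0.077, 0.997, 0.0, 0.003]
force: [-4.0, 1.2, 7.4]
finger_gap: 0.139
```

```bash
python3 -c "
from h import *
s=st()"
```

```text
t 27.62 r 0.1182 swing 0.6037 z 0.0716 | F rad 3.80 draw -1.81 z 7.41 | gap 0.139
```

Request:
move_arm:
  deltas:
    - [0, 0, -0.0003, 0, 0]
    - [0, 0, -0.0006, 0, 0]
    - [0, 0, -0.0006, 0, 0]
    - [0, 0, -0.0006, 0, 0]
    - [0, 0, -0.0006, 0, 0]
    - [0, 0, -0.0006, 0, 0]
    - [0, 0, -0.0006, 0, 0]
    - [0, 0, -0.0006, 0, 0]

```text
t: 28.28
tcp_pos: [0.5687, 0.0607, 0.0717]
tool_rot: [-0.077, 0.997, 0.0, 0.003]
force: [-3.0, 2.0, 6.5]
finger_gap: 0.134
```

```bash
python3 -c "
from h import *
s=st()
import cv2
p,d=manip.snapshot('wrist');cv2.imwrite('pics/w17.png',cv2.resize(p[100:400,150:550,::-1],None,fx=2,fy=2,interpolation=2));st()"
```

```text
t 28.28 r 0.1183 swing 0.6040 z 0.0717 | F rad 2.65 draw -2.40 z 6.48 | gap 0.134
t 28.33 r 0.1183 swing 0.6039 z 0.0717 | F rad 2.71 draw -2.51 z 6.10 | gap 0.137
```

View pics/w17.png

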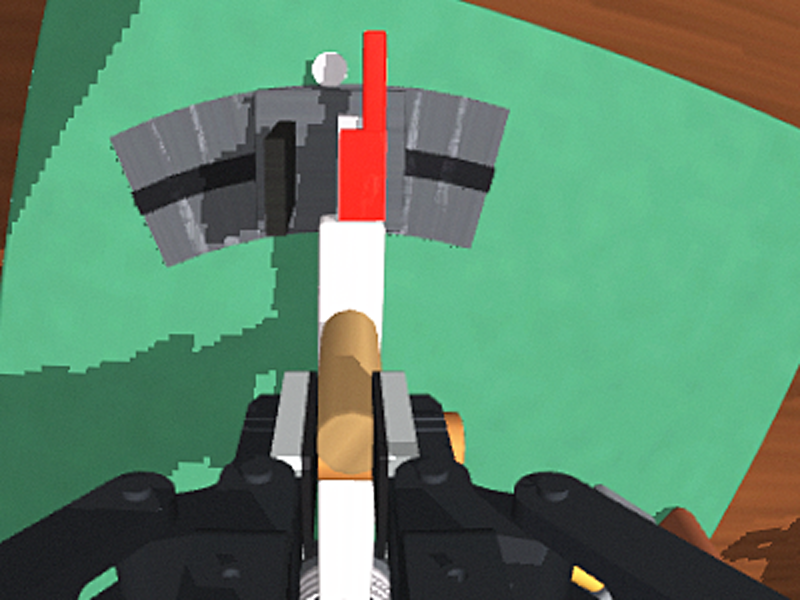

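Request:
move_arm:
  deltas:
    - [0, 0, -0.0003, 0, 0]
    - [0, 0, -0.0006, 0, 0]
    - [0, 0, -0.0009, 0, 0]
    - [0, 0, -0.0009, 0, 0]
    - [0, 0, -0.0009, 0, 0]
    - [0, 0, -0.0009, 0, 0]
    - [0, 0, -0.0009, 0, 0]
    - [0, 0, -0.0009, 0, 0]

```text
t: 29.0
tcp_pos: [0.5687, 0.0606, 0.0717]
tool_rot: [-0.077, 0.997, 0.0, 0.002]
force: [-2.1, 2.8, 6.6]
finger_gap: 0.134
```

```bash
python3 -c "
from h import *
s=st()"
```

```text
t 29.00 r 0.1183 swing 0.6042 z 0.0717 | F rad 1.68 draw -3.10 z 6.55 | gap 0.134
```

Request:
move_arm:
  deltas:
    - [0, 0.0003, -0.0003, 0, 0]
    - [0, 0.0003, -0.0006, 0, 0]
    - [0, 0.0005, -0.001, 0, 0]
    - [0, 0.0005, -0.001, 0, 0]
    - [0, 0.0005, -0.001, 0, 0]
    - [0, 0.0005, -0.001, 0, 0]
    - [0, 0.0005, -0.001, 0, 0]
    - [0, 0.0005, -0.001, 0, 0]

```text
t: 29.67
tcp_pos: [0.5685, 0.0607, 0.0717]
tool_rot: [-0.077, 0.997, -0.0, 0.002]
force: [-2.7, 1.7, 6.6]
finger_gap: 0.132
```

```bash
python3 -c "
from h import *
s=st()"
```

```text
t 29.67 r 0.1184 swing 0.6038 z 0.0717 | F rad 2.37 draw -2.10 z 6.58 | gap 0.132
```

Request:
move_arm:
  deltas:
    - [0, 0, -0.0005, 0, 0]
    - [0, 0, -0.001, 0, 0]
    - [0, 0, -0.0015, 0, 0]
    - [0, 0, -0.002, 0, 0]
    - [0, 0, -0.002, 0, 0]
    - [0, 0, -0.002, 0, 0]
    - [0, 0, -0.002, 0, 0]
    - [0, 0, -0.002, 0, 0]

```text
t: 30.33
tcp_pos: [0.5679, 0.0605, 0.0719]
tool_rot: [-0.077, 0.997, -0.0, 0.002]
force: [3.6, 3.6, 4.5]
finger_gap: 0.134
```

```bash
python3 -c "
from h import *
s=st()"
```

```text
t 30.33 r 0.1190 swing 0.6042 z 0.0719 | F rad -4.09 draw -3.00 z 4.53 | gap 0.134
```

Request:
move_arm:
  deltas:
    - [-0.0005, 0.0003, -0.0003, 0, 0]
    - [-0.001, 0.0006, -0.0006, 0, 0]
    - [-0.0015, 0.0008, -0.0006, 0, 0]
    - [-0.0015, 0.0008, -0.0006, 0, 0]
    - [-0.0015, 0.0008, -0.0006, 0, 0]
    - [-0.0015, 0.0008, -0.0006, 0, 0]
    - [-0.0015, 0.0008, -0.0006, 0, 0]
    - [-0.0015, 0.0008, -0.0006, 0, 0]
  force: 40

```text
t: 31.0
tcp_pos: [0.5677, 0.0606, 0.072]
tool_rot: [-0.077, 0.997, -0.0, 0.001]
force: [3.9, 0.2, 5.0]
finger_gap: 0.135
```

```bash
python3 -c "
from h import *
s=st()"
```

```text
t 31.00 r 0.1192 swing 0.6032 z 0.0720 | F rad -3.90 draw 0.39 z 5.01 | gap 0.135
```

Request:
move_arm:
  deltas:
    - [0, 0, 0, 0, 0]
    - [0, 0, 0, 0, 0]
    - [0, 0, 0, 0, 16]
    - [0, 0, 0, 0, 19]
    - [0, 0, 0, 0, 22]
    - [0, 0, 0, 0, 26]
    - [0, 0, 0, 0, 32]
    - [0, 0, 0, 0, 40]
  force: 20

```text
t: 31.67
tcp_pos: [0.5653, 0.0611, 0.071]
tool_rot: [-0.077, 0.997, 0.0, -0.002]
force: [0.6, 0.5, 0.1]
finger_gap: 0.405
```

```bash
python3 -c "
from h import *
s=st()
import cv2
p,d=manip.snapshot('wrist');cv2.imwrite('pics/w18.png',cv2.resize(p[100:400,150:550,::-1],None,fx=2,fy=2,interpolation=2));st()"
```

```text
t 31.67 r 0.1216 swing 0.5968 z 0.0710 | F rad -0.68 draw -0.36 z 0.07 | gap 0.405
t 31.72 r 0.1211 swing 0.5977 z 0.0711 | F rad 0.15 draw -0.01 z -0.33 | gap 0.398
```

View pics/w18.png

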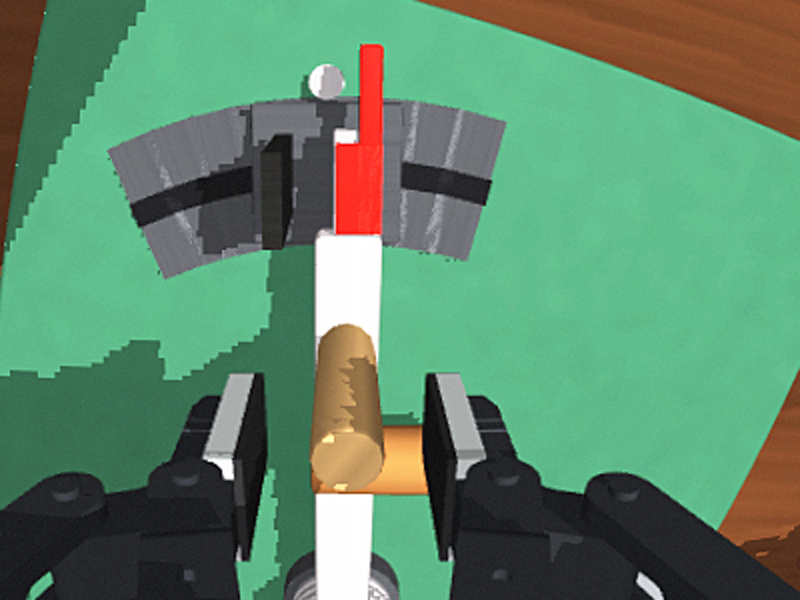

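Released; the arm stays hooked under the upright catch. Lifting straight up.

Request:
move_arm:
  deltas:
    - [0, 0, -0.02, 0, 42]
    - [0, 0, -0.05, 0, 42]
    - [0, 0, -0.09, 0, 42]
    - [0, 0, -0.14, 0, 42]
    - [0, 0, -0.2, 0, 42]
    - [0, 0, -0.27, 0, 42]
    - [0, 0, -0.33, 0, 42]
    - [0, 0, -0.33, 0, 42]

```text
t: 32.38
tcp_pos: [0.5703, 0.0608, 0.2096]
tool_rot: [-0.077, 0.997, -0.001, 0.005]
force: [1.3, -0.5, 0.8]
finger_gap: 0.419
```

Request:
move_arm:
  deltas:
    - [0, 0, 0, 0, 42]
    - [0, 0, 0, 0, 42]
    - [0, 0, 0, 0, 42]
    - [0, 0, 0, 0, 42]
    - [0, 0, 0, 0, 42]
    - [0, 0, 0, 0, 42]
    - [0, 0, 0, 0, 42]
    - [0, 0, 0, 0, 42]

```text
t: 33.05
tcp_pos: [0.5669, 0.0609, 0.2034]
tool_rot: [-0.077, 0.997, 0.0, -0.0]
force: [0.2, -0.3, -0.3]
finger_gap: 0.419
```

```bash
python3 -c "
from h import *
s=st()
import cv2
p,d=manip.snapshot('wrist');cv2.imwrite('pics/w19.png',p[:,:,::-1])
p,d=manip.snapshot('scene');cv2.imwrite('pics/s19.png',cv2.resize(p[200:340,190:450,::-1],None,fx=3,fy=3,interpolation=2))"
```

```text
t 33.05 r 0.1200 swing 0.5997 z 0.2034 | F rad -0.18 draw 0.34 z -0.28 | gap 0.419
```

View pics/w19.png

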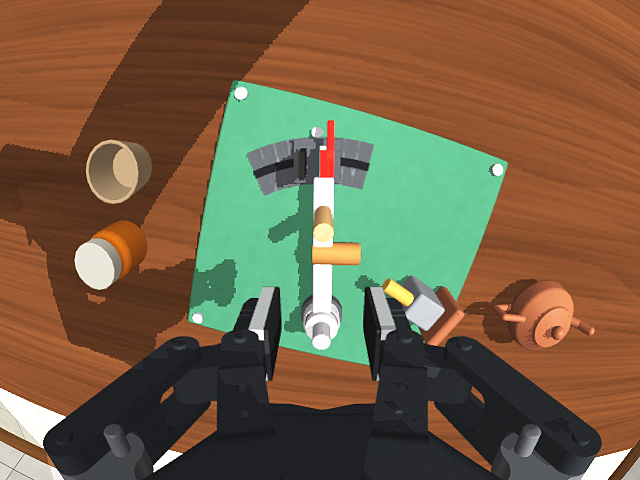

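View pics/s19.png

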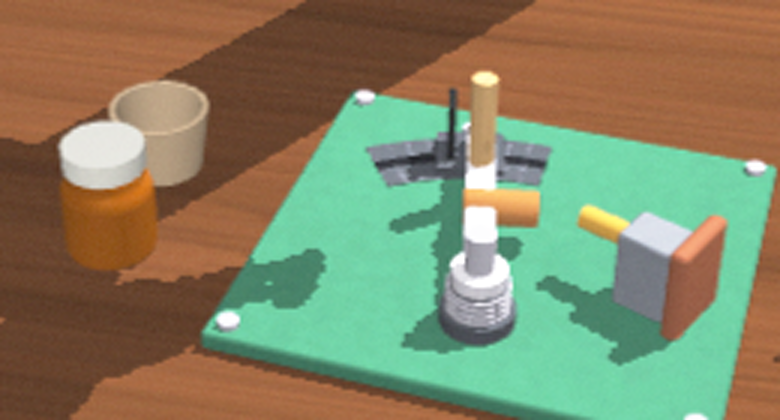

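The arm stands cocked at about 0.60 rad, down with its tongue under the red lip, and the gripper is clear about 85 mm above it; the pottery and jar have not moved.

```bash
python3 -c "
from station import manip
print(manip.sign_off())"
```

```text
the job is handed in; nothing more can be done
None
```

The seal striker is cocked, and I handed the job in at about 33 s of the 72 s allowed. I gripped the handle and drew the arm back to about 0.68 rad, short of the rubber plate. I pressed it down about 21 mm behind the catch and eased it forward in steps of 0.16 to 0.6 mm until the tooth took the load. I then let it rise against the lip, brought the draw force to about 0 N, opened the gripper and lifted clear.

**Last checks:**
- The wrist picture shows the tongue under the upright red catch and the arm steady at about 0.60 rad with no hand on it.
- The force on the gripper read about 0 N.
- The cup, jar and teapot look to be where they stood; I did not measure their positions again.

**What disagreed:**
- The tooth took up the load about 1 to 1.5 mm later than the stated 11 mm of travel suggested.
- While seating the arm I briefly pulled up on the lip with about 17 N and pushed forward with about 2 N. I backed off, and the catch was still upright in the pictures that followed.

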